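# Pack the pendulum kit into its box

## Task

Pack the pendulum kit for the next class: set the steel pivot pin upright, foot first and fully home, in the collet at the end of the wooden kit box, then turn the collet's nut clockwise (seen from above) until it grips the pin hard. In the box's open well lay all the heavy iron disc weights flat on the floor, and stand the light rubber stoppers on top of the weights, none of them on the floor. Leave the sample jar, the glue stick and the dropper bottle where they are.

Things in the scene. Friction and masses are not known exactly. Their poses are not given: they have to be found in the camera images.
- kit_box: The wooden kit box, fixed to the table, 132 mm (its x) by 274 mm (its y); origin at the centre of its underside, z up. Toward its -y lies an open well, 116 x 186 mm inside (x by y), walls 8 mm thick with their rims at z = 48 mm; toward its +y a solid block 44 mm high carries the collet.
- well_floor (a point): Centre of the well's inner floor, 6 mm above the table; axes parallel to the box's. The floor reaches 58 mm either way along x and 93 mm either way along y. There is room for three weights side by side along y.
- collet_seat (a point): Centre of the bottom of the collet's vertical bore, where the pin's foot must come to rest; 48 mm above the table, 36 mm below the mouth; axes parallel to the box's. The bore is 14 mm wide when the nut is open.
- collet_mouth (a point): Centre of the collet's mouth, level with the top of the nut, 84 mm above the table, with a small lead-in chamfer.
- nut (a joint): Angle of the round ribbed collet nut about the vertical bore axis, rad; grows as the nut is turned clockwise seen from above. It starts loose (0 to 0.4). The four jaws inside close evenly with it, 0.6 mm each per rad, touch the 12 mm shank at about 1.7, grip hard beyond 2.3; end stop at 2.9. It turns with about 0.12 N m of friction and stays where it is left. With the jaws closed the pin does not go in.
- nut_top (a point): Centre of the nut's top face, on the bore axis, 84 mm above the table. The nut is 40 mm across and 34 mm tall below this point; nothing stands beside it above the flange, whose top is 48 mm above the table. Its axes turn with the nut. A fully seated pin stands 36 mm out above it.
- pin_foot (a point): Centre of the foot (lower end) of the loose steel pivot pin; z runs along the pin towards its point. The pin is 72 mm long: a 12 mm shank with a chamfered foot for the first 40 mm, a 16 mm head from 42 to 67 mm, a blunt point at 72 mm; 0.08 kg. It starts standing upright in the parking block.
- pin_head (a point): The point on the pin's axis at which to grasp its 16 mm head, 58 mm above the foot; z along the pin towards the point.
- park_block: Wooden parking block fixed to the table, 60 x 60 mm and 36 mm high, with a 14 mm hole 30 mm deep in the middle of its top, in which the pin stands at the start; origin at the centre of its underside.
- weight_1_mid (a point): Centre (half-way up) of a loose dark iron disc weight, 50 mm across, 26 mm thick, 0.36 kg nominal, flat faces, lying flat (z up); grasp it across its rim. There are always three.
- weight_2_mid (a point): Centre (half-way up) of a loose dark iron disc weight, 50 mm across, 26 mm thick, 0.36 kg nominal, flat faces, lying flat (z up); grasp it across its rim. There are always three.
- weight_3_mid (a point): Centre (half-way up) of a loose dark iron disc weight, 50 mm across, 26 mm thick, 0.36 kg nominal, flat faces, lying flat (z up); grasp it across its rim. There are always three.
- bung_1_mid (a point): Centre (half-way up) of a small loose rubber stopper, a tapered plug 26 mm tall, 31 mm across at its wide top and about 25 mm at its foot, 16 g, standing narrow end down at the start. One to three of these are there in a run.
- bung_2_mid (a point): Centre (half-way up) of a small loose rubber stopper, a tapered plug 26 mm tall, 31 mm across at its wide top and about 25 mm at its foot, 16 g, standing narrow end down at the start. One to three of these are there in a run.
- bung_3_mid (a point): Centre (half-way up) of a small loose rubber stopper, a tapered plug 26 mm tall, 31 mm across at its wide top and about 25 mm at its foot, 16 g, standing narrow end down at the start. One to three of these are there in a run.
- weight_case: Fixed bystander: an open blue instrument case at the left of the table, always in the same place, that fingers must keep clear of; origin at the centre of its underside, about 150 mm (its x) by 210 mm (its y), 34 mm high, its raised lid reaching about 185 mm up along its +x side.
- jar_mid (a point): Centre of a loose bystander: screw-cap sample jar, 44 mm across, 64 mm tall, upright. Leave alone.
- glue_mid (a point): Centre of a loose bystander: upright glue stick, 26 mm across, 94 mm tall. Leave alone.
- dropper_mid (a point): Centre of a loose bystander: upright dropper bottle, 35 mm across, 96 mm tall. Leave alone.
Things that resemble listed ones, but are neither listed nor needed, are in the scene too. What is shaped like the part that bears weight_2_mid but green is not meant.

How it is judged (in metres and radians):
On the way, in this order (a step that is already met when the one before it is completed fails the run):
1. the pin stands upright, fully home in the collet, while the nut is still loose (horizontal distance between pin_foot and collet_seat below 0.004 m and z of pin_foot in the frame of collet_seat below 0.004 m and angle between the z axis of pin_head and the z axis of kit_box, either way round below 0.1 rad and value of joint nut below 1.6 rad), for 0.2 s.
2. the nut is tightened on the seated pin (horizontal distance between pin_foot and collet_seat below 0.004 m and z of pin_foot in the frame of collet_seat below 0.004 m and angle between the z axis of pin_head and the z axis of kit_box, either way round below 0.1 rad and value of joint nut above 2.3 rad), for 0.2 s.
At the end, for the whole second after the job is handed in: Pin home in the collet (4 mm in height and sideways, upright within 0.1 rad), nut past 2.3 rad; every weight present flat on the well floor (0.15 rad); every stopper present inside the well on top of a weight: centre 33 to 50 mm above its floor, within 32 mm sideways of a weight's centre (all of step 2 and x of weight_1_mid in the frame of well_floor between -0.058 and 0.058 m and y of weight_1_mid in the frame of well_floor between -0.093 and 0.093 m and z of weight_1_mid in the frame of well_floor between 0.008 and 0.018 m and angle between each of weight_1_mid, weight_2_mid, weight_3_mid's own z axis and vertical below 0.15 rad and x of weight_2_mid in the frame of well_floor between -0.058 and 0.058 m and y of weight_2_mid in the frame of well_floor between -0.093 and 0.093 m and z of weight_2_mid in the frame of well_floor between 0.008 and 0.018 m and x of weight_3_mid in the frame of well_floor between -0.058 and 0.058 m and y of weight_3_mid in the frame of well_floor between -0.093 and 0.093 m and z of weight_3_mid in the frame of well_floor between 0.008 and 0.018 m and x of bung_1_mid in the frame of well_floor between -0.058 and 0.058 m and y of bung_1_mid in the frame of well_floor between -0.093 and 0.093 m and z of bung_1_mid in the frame of well_floor between 0.033 and 0.05 m and (horizontal distance between bung_1_mid and weight_1_mid below 0.032 m or horizontal distance between bung_1_mid and weight_2_mid below 0.032 m or horizontal distance between bung_1_mid and weight_3_mid below 0.032 m) and x of bung_2_mid in the frame of well_floor between -0.058 and 0.058 m and y of bung_2_mid in the frame of well_floor between -0.093 and 0.093 m and z of bung_2_mid in the frame of well_floor between 0.033 and 0.05 m and (horizontal distance between bung_2_mid and weight_1_mid below 0.032 m or horizontal distance between bung_2_mid and weight_2_mid below 0.032 m or horizontal distance between bung_2_mid and weight_3_mid below 0.032 m) and x of bung_3_mid in the frame of well_floor between -0.058 and 0.058 m and y of bung_3_mid in the frame of well_floor between -0.093 and 0.093 m and z of bung_3_mid in the frame of well_floor between 0.033 and 0.05 m and (horizontal distance between bung_3_mid and weight_1_mid below 0.032 m or horizontal distance between bung_3_mid and weight_2_mid below 0.032 m or horizontal distance between bung_3_mid and weight_3_mid below 0.032 m)); the robot touches nothing.
It fails at once if the sample jar is knocked over or pushed away (more than 30 mm) (distance of jar_mid from where it was at the start of the episode above 0.03 m).
It fails at once if the glue stick is knocked over or pushed away (more than 30 mm) (distance of glue_mid from where it was at the start of the episode above 0.03 m).
It fails at once if the dropper bottle is knocked over or pushed away (more than 30 mm) (distance of dropper_mid from where it was at the start of the episode above 0.03 m).
Of bung_1, bung_2, bung_3 only 1 to 3 are there at a start; the rules pass over those that are not, and their reading is None.
At some moment in a run one of weight_1, weight_2, weight_3 may be knocked a few centimetres aside while the robot is not near it.
It also fails if it takes over 210 s, if anything falls off the work surface, if the arm or the gripper's body presses on something with over 40 N, if the wrist force passes 120 N, or if a joint passes its speed limit or range.

## Robot

A 6-joint arm with a two-finger parallel gripper is mounted at the origin on a cart in front of the work surface, level with it; the furniture and walls round the work are solid. World frame = base frame: x ahead of the robot, y to its left, z up, the work surface at z = 0. Lengths are in m, angles in degrees, forces in N, time in s.
With the tool pointing down it reaches from about 0.275 to 0.725 m from the base axis. Payload 5.6 kg.
Tool frame: the origin (TCP) lies at the very end of the fingers, on their centre line; the grasp point (between the pads) lies bot.grip_depth behind it (bot.grip_depth is the distance from the TCP to the grasp point, in m); z points along the fingers, y is the direction in which the jaws open and shut (so a half turn about z gives the same grasp; the last joint's range is limited). The gripper opens to 85 mm and grips with 20 to 120 N. Pads are 22 mm wide; open, the fingers measure 114 mm over their backs; the gripper's body (76 mm by 85 mm) begins 54 mm behind the grasp point. The pads swing forward as they close: fully open they stand 13 mm farther back than shut.
Start: joints at [93.598, 14.616, 6.199, 0, -81.583, -16.306], TCP at [0.121, 0.537, 0.231] pointing down, gripper open.
Joint ranges: [-168.99, 168.99], [-69.2, 112.95], [-62.41, 85.93], [-164.36, 98.24], [-168.68, -3.75], [-174.98, 174.98]. Speed limits (degrees/s): [147.25, 147.25, 180, 180, 180, 180].

## Interface

Orientations are given as a 3x3 rotation matrix whose columns are the frame's x, y, z axes.
In Python, from station import bot, cams gives the robot as it stands.
- The arm moves only by the tool send_rows, never from a script. Its argument "motion" is one flat list of numbers, 7 for each row, row after row: the shift along the tool's x, y, z in mm, then the turn, a rotation vector about the tool's x, y, z in rad, then the opening, from 0 (shut) to 1 (fully open). In form: [dx, dy, dz, rx, ry, rz, hand, dx, dy, dz, rx, ry, rz, hand, ...]. A call has exactly 8 rows; each row shifts and turns the pose as measured when the row begins, along the tool's axes as they then stand; what a row does not reach is not made up. A row lasts 1/8 s, in which the tool goes at most 62.5 mm and 10.7 degrees, less where a joint would pass 70% of its speed; a pose out of reach is approached as far as the arm can. A call is refused whole if a number of a shift passes 62.5 or a number of a turn 0.188, either way. A call with a gripper value outside its range is refused whole. The fingers move at their own pace and stop on an object; "squeeze" is the grip in N (left out, the last holds). Time passes only in rows, so rows that do not move let the fingers close, or fill a call up. It gives the time, the measured TCP pose, the force and the opening at its end, in the units of the state.
- bot.get_obs(): the state, without advancing time (a new reading comes with each control period).
- cams.snapshot(name): name is "side" or "top" or "wrist"; returns (picture, depth): 400x640x3 uint8, blue, green, red; 400x640 float32, m along the optical axis (not along the pixel's ray), 0 where there is no reading.
- cams.calibration(name): a dict with "fx", "fy", "cx", "cy" (pixels), "R" (3x3) and "t" (3): a world point X has camera coordinates R X + t. Camera axes: x right, y down, z forward; pixel columns grow to the right and rows downward; lengths in m; the calibration is good to about 2 mm. A picture is of the moment at which its call begins: read the wrist's pose just before it. calibration takes no time and is no camera call; for the wrist camera it gives the pose at the moment of the call.
- bot.finish_job(): hands the job in, once; it reports no verdict.
The state is a dict: "time": time; "joint_pos": joint angles; "joint_vel": joint speeds; "joint_efforts": joint torques, N m; "ee_pos": TCP position; "tcp_rot": TCP orientation; "contact_force": force on the tool from outside, world axes, zero at the start; "ft_torque": the same for the moment, N m; "width": opening from 0.0 (shut) to 1.0 (fully open).
Only numpy, scipy, OpenCV 4.12 (cv2) and the standard library are available. Lean on these libraries where they do the work, as an engineer would, in place of code of your own. Each camera call takes 0.05 s, during which the arm holds its last target.

## Working session

There is one attempt and no reset: what is moved stays moved. The work goes in short steps, Python scripts to look and compute and a tool call to move; the robot and the scene stay as the last step left them, time stands still between calls to the robot, and variables do not carry over. Pictures are saved under pics/ and viewed, and the job is handed in when it is done.

Besides the shell and the picture viewer there is one more tool, called after "Call:" by a JSON object that holds its "api" and its "payload", one argument or row to a line. send_rows: Moves the arm, as the interface text tells. Its arguments: {"type":"object","properties":{"motion":{"type":"array"},"squeeze":{"type":"number"}},"required":["motion"]}

```bash
ls; mkdir -p pics; python3 - <<'E'
from station import bot,cams
import cv2
o=bot.get_obs(); print(o, bot.grip_depth)
for n in ["side","top","wrist"]:
    p,d=cams.snapshot(n); cv2.imwrite(f"pics/{n}0.png",p); c=cams.calibration(n); print(n,{k:(v if not hasattr(v,'round') else v.round(3).tolist()) for k,v in c.items()})
E
```

```text
pics
{'time': 0.0, 'joint_pos': array([ 9.35987854e+01,  1.46530990e+01,  6.13168652e+00, -2.83470308e-02,
       -8.15846147e+01, -1.63082705e+01]), 'joint_vel': array([-0.02553596,  0.06923809, -0.03522601,  0.03494457,  0.07628855,
        0.04968365]), 'joint_efforts': array([ 1.70413259e-04, -3.86629701e+01,  2.37938654e+01,  5.36512703e+00,
       -6.17202008e-03,  1.30669235e-05]), 'ee_pos': array([0.12081324, 0.53605388, 0.23039928]), 'tcp_rot': array([[ 9.75482113e-01, -2.20078415e-01, -3.72301963e-04],
       [-2.20078724e-01, -9.75480307e-01, -1.87757631e-03],
       [ 5.00407844e-05,  1.91347784e-03, -9.99998168e-01]]), 'contact_force': array([-0.21879046, -0.38944819,  0.40589851]), 'ft_torque': array([ 0.02840922, -0.04730105,  0.01581349]), 'width': 1.0015252569891833} 0.0187
side {'fx': 480.0445632838765, 'fy': 480.0445632838765, 'cx': 325.1869901096621, 'cy': 196.382912445751, 'R': [[0.996, -0.089, -0.023], [-0.056, -0.383, -0.922], [0.074, 0.92, -0.386]], 't': [-0.492, 0.124, 1.465]}
top {'fx': 386.87579383288085, 'fy': 386.87579383288085, 'cx': 324.32692976647974, 'cy': 200.79788739084015, 'R': [[0.027, -0.999, 0.031], [-0.996, -0.03, -0.088], [0.089, -0.028, -0.996]], 't': [-0.028, 0.505, 1.273]}
wrist {'fx': 357.86649624561676, 'fy': 357.86649624561676, 'cx': 322.6221577550379, 'cy': 203.84946904697225, 'R': [[-0.221, -0.975, 0.001], [-0.926, 0.21, 0.315], [-0.308, 0.069, -0.949]], 't': [0.549, -0.04, 0.38]}
```

View pics/side0.png

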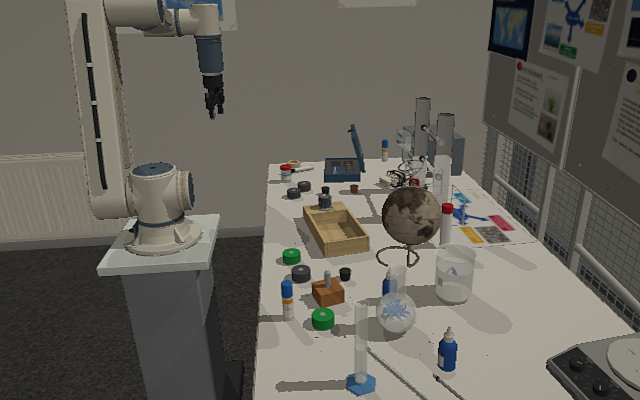

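View pics/top0.png

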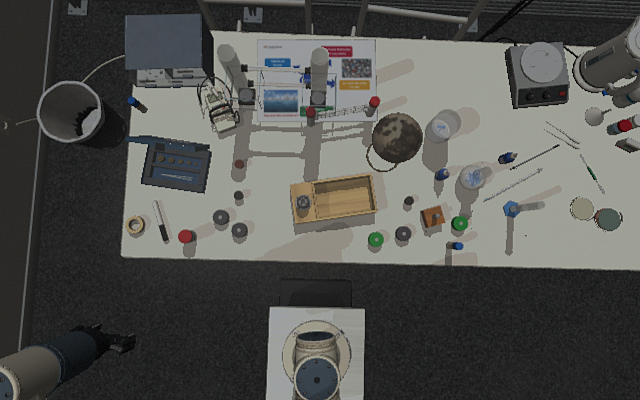

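View pics/wrist0.png

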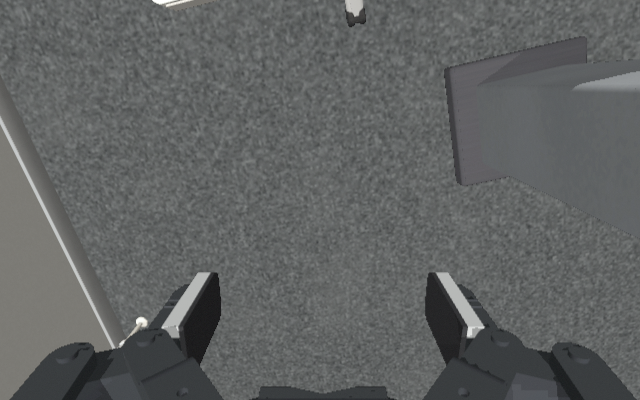

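The top view shows dark discs at (221,217), (240,230) and (403,233), small plugs at (238,196), (408,201) and a reddish one at (239,164), and green lookalike discs at (376,239) and (459,223). The pin block is at (432,218) and the box at about (333,202). I'll look closer.

```bash
python3 - <<'E'
import cv2,numpy as np
t=cv2.imread("pics/top0.png"); s=cv2.imread("pics/side0.png")
a=cv2.resize(t[140:260,120:280],(800,600),interpolation=cv2.INTER_CUBIC); cv2.imwrite("pics/c1.png",a)
a=cv2.resize(t[160:270,280:480],(800,440),interpolation=cv2.INTER_CUBIC); cv2.imwrite("pics/c2.png",a)
a=cv2.resize(s[150:340,260:460],(800,600)); 
a=cv2.resize(s[155:275,260:380],(600,600),interpolation=cv2.INTER_CUBIC);cv2.imwrite("pics/c3.png",a)
a=cv2.resize(s[240:340,270:370],(600,600),interpolation=cv2.INTER_CUBIC);cv2.imwrite("pics/c4.png",a)
E
```

```text
(no output)
```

View pics/c1.png

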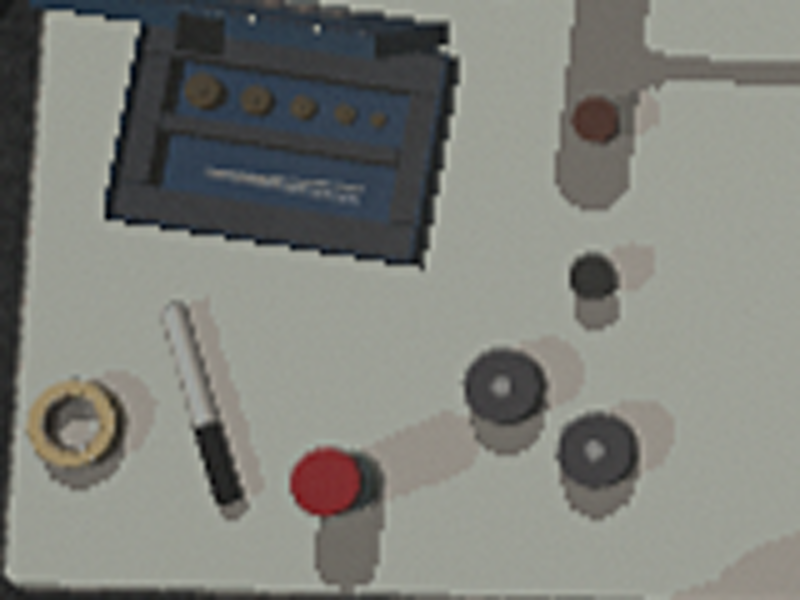

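View pics/c2.png

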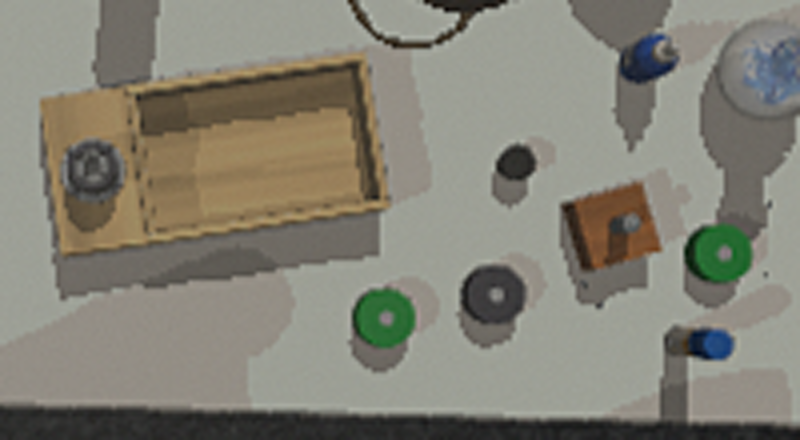

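View pics/c3.png

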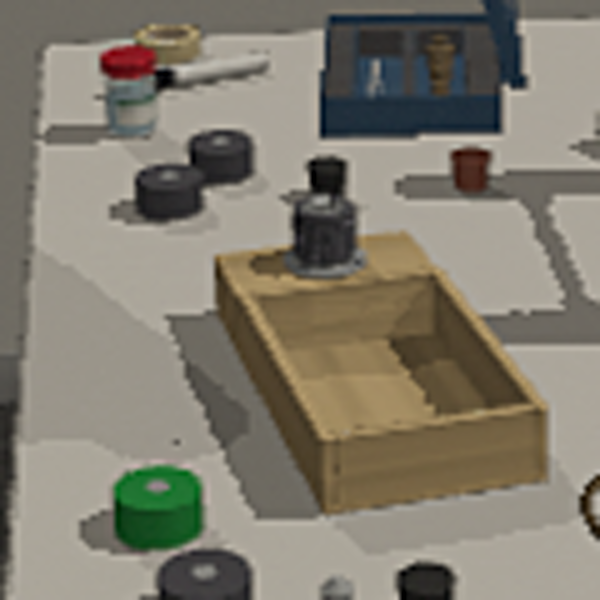

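View pics/c4.png

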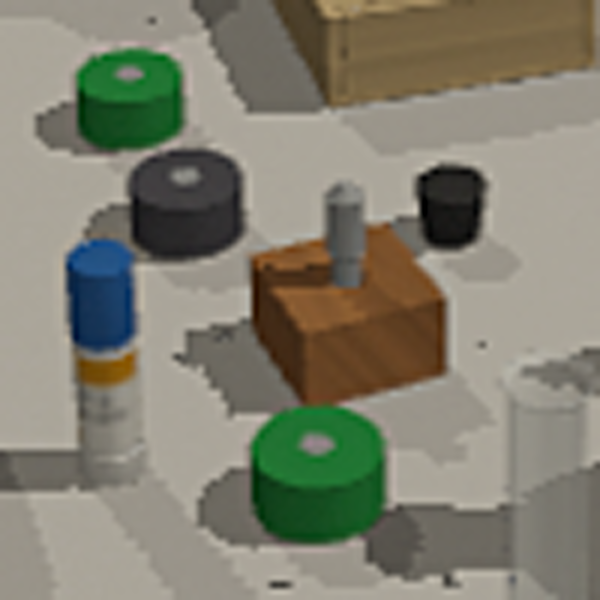

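```bash
cat > h.py <<'E'
from station import bot,cams
import cv2,numpy as np
from scipy.spatial.transform import Rotation as Rn
def ray(c,u,v,z):
    d=np.array(c["R"]).T@np.array([(u-c["cx"])/c["fx"],(v-c["cy"])/c["fy"],1.]); o=-np.array(c["R"]).T@np.array(c["t"])
    return o+d*(z-o[2])/d[2]
def proj(c,X):
    q=np.array(c["R"])@np.array(X)+np.array(c["t"]); return c["fx"]*q[0]/q[2]+c["cx"],c["fy"]*q[1]/q[2]+c["cy"]
def blobs(mask,lo=20,hi=1e9):
    n,l,s,ce=cv2.connectedComponentsWithStats(mask.astype(np.uint8))
    return [(ce[i].round(1).tolist(),s[i].tolist()) for i in range(1,n) if lo<=s[i,4]<=hi]
def go(p,yaw=None,o=None):
    """tool-frame shift (mm) to target TCP p, and turn about tool z (rad) to put jaw axis (tool y) at angle yaw (deg, mod 180)"""
    o=o or bot.get_obs(); R=o["tcp_rot"]; d=R.T@(np.array(p)-o["ee_pos"])*1000
    cur=np.degrees(np.arctan2(R[1,1],R[0,1])); r=0
    tilt=Rn.from_matrix(R).apply([0,0,1])
    # tilt error in tool axes
    lev=np.cross([0,0,1],R.T@np.array([0,0,-1.]))
    if yaw is not None:
        dd=(yaw-cur+90)%180-90; r=-np.radians(dd)
    print("t",round(o["time"],2),"pos",o["ee_pos"].round(4),"jawyaw",round(cur,1),"w",round(o["width"],3),"F",o["contact_force"].round(1))
    print(" shift mm",d.round(1),"rz",round(r,3),"level",lev.round(4), "j6",o["joint_pos"][5].round(1))
def snap(n,f=None):
    c=cams.calibration(n); p,d=cams.snapshot(n)
    if f: cv2.imwrite(f"pics/{f}.png",p)
    return c,p,d
E
python3 - <<'E'
from h import *
c,p,d=snap("top")
for n,u,v,z in [("wA",220.5,217,.026),("wB",239.5,230,.026),("wC",403,233,.026),("bR",239,164,.026),("bA",238.5,195.5,.026),("bB",409,200.5,.026),("nut",303,202,.084),("pin",437.5,215.5,.078),("block",432.5,217,.036),("jar",185.5,236,.064),("glue",458,246,.094),("drop",443,174,.08),("green1",376,239.5,.026),
 ("boxNW",290,185,.044),("SW",296,223,.044),("SE",377,212,.048),("NE",372,174,.048)]:
    print(n,ray(c,u,v,z).round(3), round(float(d[int(v),int(u)]),3))
s=cams.calibration("side")
for n,X in [("boxorigin",(0.51,0.03,0))]: print(proj(s,X))
E
```

```text
wA [0.441 0.327 0.026] 1.279
wB [0.4   0.263 0.026] 1.272
wC [ 0.405 -0.28   0.026] 1.289
bR [0.62  0.275 0.026] 1.293
bA [0.514 0.272 0.026] 1.288
bB [ 0.515 -0.299  0.026] 1.306
nut [0.494 0.056 0.084] 1.27
pin [ 0.464 -0.379  0.078] 1.252
block [ 0.461 -0.376  0.036] 1.293
jar [0.376 0.426 0.064] 1.234
glue [ 0.368 -0.439  0.094] 1.225
drop [ 0.599 -0.396  0.08 ] 1.268
green1 [ 0.381 -0.189  0.026] 1.286
boxNW [0.552 0.101 0.044] 1.275
SW [0.428 0.077 0.044] 1.269
SE [ 0.471 -0.188  0.048] 1.32
NE [ 0.597 -0.169  0.048] 1.331
(np.float64(329.4300170239902), np.float64(222.86546767606418))
```

```bash
python3 - <<'E'
from h import *
go((0.40,0.25,0.30),0); go((.40,.25,.3),99.3)
E
```

```text
t 0.2 pos [0.1209 0.5362 0.2307] jawyaw -102.7 w 1.001 F [-0.4 -0.2  0.5]
 shift mm [335.2 217.9 -69. ] rz 1.349 level [ 0.0012 -0.0001  0.    ] j6 -16.3
t 0.2 pos [0.1209 0.5362 0.2307] jawyaw -102.7 w 1.001 F [-0.4 -0.2  0.5]
 shift mm [335.2 217.9 -69. ] rz -0.384 level [ 0.0012 -0.0001  0.    ] j6 -16.3
```

Call:
{"api": "send_rows", "payload": {
  "motion": [42,27,-9,0,0,-0.05,1,42,27,-9,0,0,-0.05,1,42,27,-9,0,0,-0.05,1,42,27,-9,0,0,-0.05,1,42,27,-9,0,0,-0.05,1,42,27,-9,0,0,-0.05,1,42,27,-9,0,0,-0.05,1,42,27,-9,0,0,-0.05,1]
}}

```text
time: 1.2
ee_pos: [0.4518, 0.3021, 0.3034]
tcp_rot: [[0.98, 0.197, -0.001], [0.197, -0.98, -0.005], [-0.002, 0.004, -1.0]]
contact_force: [0.1, 1.4, 0.3]
width: 0.998
```

```bash
python3 - <<'E'
from h import *
go((0.45,-0.30,0.28),99.3)
c,p,d=snap("wrist","w1")
E
```

```text
t 1.2 pos [0.4518 0.3021 0.3034] jawyaw -78.7 w 0.998 F [0.1 1.4 0.3]
 shift mm [-120.2  589.9   26.2] rz 0.036 level [ 0.0043  0.0021 -0.    ] j6 51.0
```

View pics/w1.png

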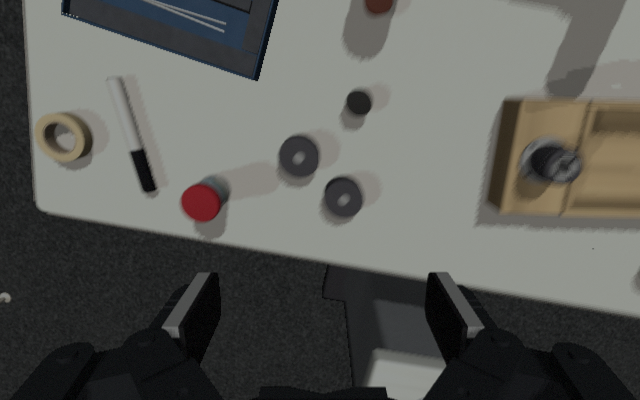

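The wrist view shows discs at (299,156) and (343,197), a black plug at (358,102), a red plug at (379,2), and the nut at about (565,165).

```bash
python3 - <<'E'
from h import *
c=cams.calibration("wrist")
for n,u,v,z in [("wA",299,156,.026),("wB",343,197,.026),("bA",358,101,.026),("bR",379,2,.026),("nut",566,166,.084),("jar",203,202,.064)]: print(n,ray(c,u,v,z).round(4))
E
```

```text
wA [0.4534 0.3247 0.026 ]
wB [0.4139 0.2629 0.026 ]
bA [0.528  0.2704 0.026 ]
bR [0.629  0.2713 0.026 ]
nut [0.5081 0.051  0.084 ]
jar [0.389  0.4202 0.064 ]
```

Call:
{"api": "send_rows", "payload": {
  "motion": [-15,62,2,0,0,0.005,1,-15,62,2,0,0,0.005,1,-15,62,2,0,0,0.005,1,-15,62,2,0,0,0.005,1,-15,62,2,0,0,0.005,1,-15,62,2,0,0,0.005,1,-15,62,2,0,0,0.005,1,-15,62,2,0,0,0.005,1]
}}

```text
time: 2.25
ee_pos: [0.4259, -0.1974, 0.2898]
tcp_rot: [[0.987, 0.158, -0.001], [0.158, -0.987, -0.009], [-0.003, 0.009, -1.0]]
contact_force: [1.3, 0.1, 1.0]
width: 1.0
```

```bash
python3 - <<'E'
from h import *
go((0.42,-0.36,0.24),99.3)
c,p,d=snap("wrist","w2")
E
```

```text
t 2.25 pos [ 0.4259 -0.1974  0.2898] jawyaw -80.9 w 1.0 F [1.3 0.1 1. ]
 shift mm [-31.4 159.2  51.3] rz -0.004 level [ 0.0091  0.0025 -0.    ] j6 104.3
```

View pics/w2.png

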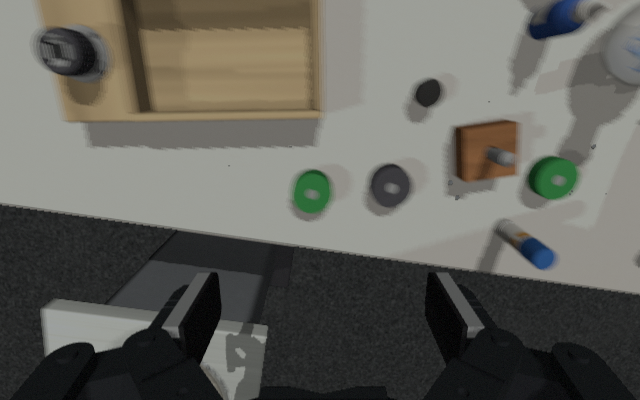

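Call:
{"api": "send_rows", "payload": {
  "motion": [-6,45,15,-0.009,0,0,0.6,-6,45,15,0,0,0,0.6,-6,45,10,0,0,0,0.6,-6,40,10,0,0,0,0.6,0,0,0,0,0,0,0.6,0,0,0,0,0,0,0.6,0,0,0,0,0,0,0.6,0,0,0,0,0,0,0.6]
}}

```text
time: 3.3
ee_pos: [0.4256, -0.387, 0.2399]
tcp_rot: [[0.989, 0.149, -0.003], [0.149, -0.989, -0.019], [-0.006, 0.018, -1.0]]
contact_force: [0.7, -1.1, 0.4]
width: 0.603
```

```bash
python3 - <<'E'
from h import *
go((0.464,-0.379,0.20),99.3)
c,p,d=snap("wrist","w3")
c2,p2,_=snap("top","t3")
go((0.464,-0.379,0.20),99.3)
E
```

```text
t 3.3 pos [ 0.4256 -0.387   0.2399] jawyaw -81.4 w 0.603 F [ 0.7 -1.1  0.4]
 shift mm [39.4 -2.9 39.6] rz -0.013 level [ 0.0183  0.0059 -0.    ] j6 124.5
t 3.4 pos [ 0.4256 -0.3871  0.2399] jawyaw -81.4 w 0.597 F [ 0.4  0.7 -0.1]
 shift mm [39.4 -3.  39.6] rz -0.013 level [ 0.0184  0.0059 -0.    ] j6 124.5
```

View pics/w3.png

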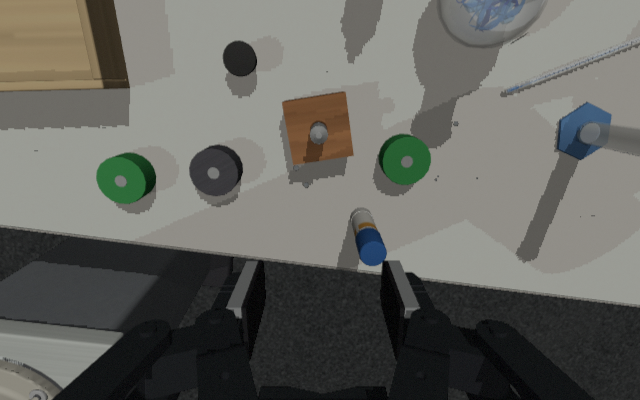

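```bash
python3 - <<'E'
from h import *
p=cv2.imread("pics/w3.png"); c=cams.calibration("wrist")
cv2.imwrite("pics/c5.png",cv2.resize(p[80:180,270:370],(600,600),interpolation=cv2.INTER_CUBIC))
ct=cams.calibration("top")
for n,u,v,z in [("pin",319,128,.078),("wC",214,171,.026),("bB",240,56,.026),("drop",0,0,0)]: 
    print(n,ray(c,u,v,z).round(4))
hsv=cv2.cvtColor(p,cv2.COLOR_BGR2HSV)
m=(hsv[...,0]<15)&(hsv[...,1]>120); b=blobs(m,500); print(b)
cn=[(283,100),(347,92),(353,156),(292,164)]
q=[ray(c,u,v,.036) for u,v in cn]; print(np.round(q,4), np.mean(q,0).round(4))
E
```

```text
pin [ 0.4721 -0.3808  0.078 ]
wC [ 0.4082 -0.2833  0.026 ]
bB [ 0.5198 -0.3011  0.026 ]
drop [ 0.5357 -0.0723  0.    ]
[([318.1, 127.2], [283, 92, 70, 72, 3606])]
[[ 0.4877 -0.3452  0.036 ]
 [ 0.5034 -0.4027  0.036 ]
 [ 0.4455 -0.4186  0.036 ]
 [ 0.429  -0.3607  0.036 ]] [ 0.4664 -0.3818  0.036 ]
```

View pics/c5.png

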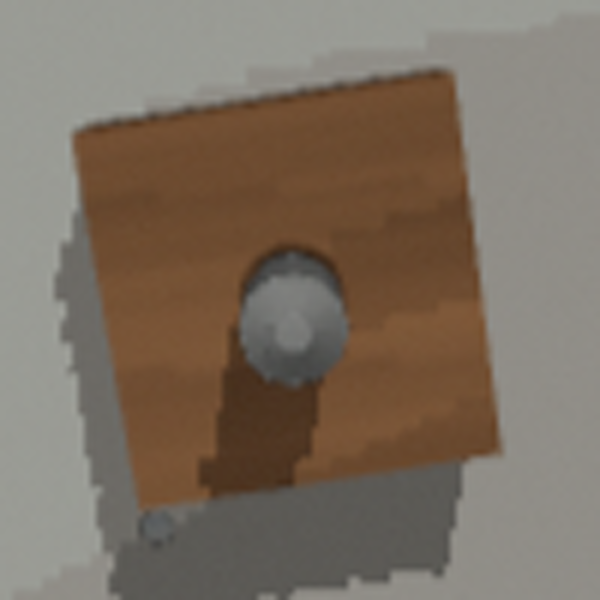

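Call:
{"api": "send_rows", "payload": {
  "motion": [20,-2,20,0.018,0.006,-0.013,0.5,21,-2,30,0,0,0,0.5,0,0,40,0,0,0,0.5,0,0,0,0,0,0,0.5,0,0,0,0,0,0,0.5,0,0,0,0,0,0,0.5,0,0,0,0,0,0,0.5,0,0,0,0,0,0,0.5]
}}

```text
time: 4.4
ee_pos: [0.4713, -0.3761, 0.1498]
tcp_rot: [[0.986, 0.165, 0.007], [0.165, -0.986, -0.001], [0.007, 0.002, -1.0]]
contact_force: [-0.2, 0.4, 0.8]
width: 0.499
```

```bash
python3 - <<'E'
from h import *
go((0.467,-0.381,0.046),99.3)
c,p,d=snap("wrist","w4"); s,ps,_=snap("side","s4")
cv2.imwrite("pics/s4c.png",cv2.resize(ps[200:340,260:400],(600,600),interpolation=cv2.INTER_CUBIC))
E
```

```text
t 4.4 pos [ 0.4713 -0.3761  0.1498] jawyaw -80.5 w 0.499 F [-0.2  0.4  0.8]
 shift mm [ -5.8   3.9 103.7] rz 0.004 level [ 0.0022 -0.0066  0.    ] j6 123.4
```

View pics/w4.png

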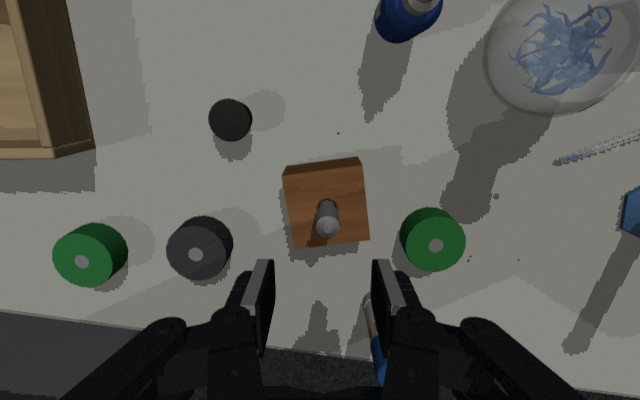

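View pics/s4c.png

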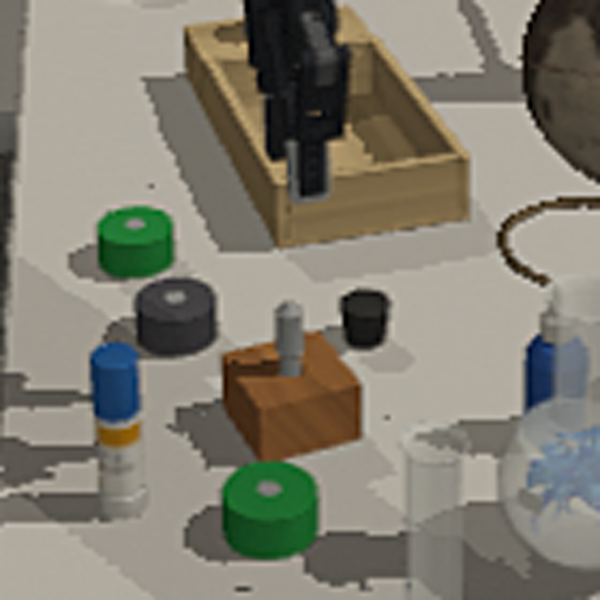

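```bash
python3 - <<'E'
from h import *
c=cams.calibration("wrist"); o=bot.get_obs()
print(ray(c,327,230,.077), ray(c,327,203,.036))
# where a point on tool axis 0.077 would project
print(proj(c,(o["ee_pos"][0],o["ee_pos"][1],.077)))
for n,u,v,z in [("wC",200,247-8,.026),("bB",230,118,.026),("g",433,238,.02)]: print(n,ray(c,u,v,z).round(4))
cv2.imwrite("pics/c6.png",cv2.resize(cv2.imread("pics/w4.png")[150:260,270:380],(600,600),interpolation=cv2.INTER_CUBIC))
E
```

```text
[ 0.46524195 -0.3808807   0.077     ] [ 0.4703997  -0.38054448  0.036     ]
(np.float64(321.14750663619805), np.float64(220.2463925374539))
wC [ 0.4203 -0.2853  0.026 ]
bB [ 0.5195 -0.301   0.026 ]
g [ 0.4498 -0.473   0.02  ]
```

View pics/c6.png

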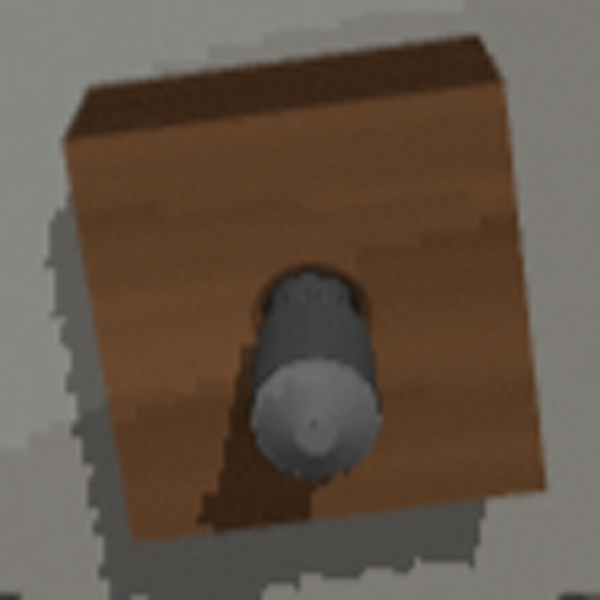

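Call:
{"api": "send_rows", "payload": {
  "motion": [-5,4,25,0,-0.006,0,0.5,0,0,25,0,0,0,0.5,0,0,25,0,0,0,0.5,0,0,18,0,0,0,0.5,0,0,8,0,0,0,0.5,0,0,0,0,0,0,0.5,0,0,0,0,0,0,0.5,0,0,0,0,0,0,0.5]
}}

```text
time: 5.5
ee_pos: [0.4689, -0.3827, 0.0494]
tcp_rot: [[0.986, 0.165, 0.006], [0.165, -0.986, -0.006], [0.005, 0.007, -1.0]]
contact_force: [0.3, -0.3, 0.4]
width: 0.504
```

```bash
python3 - <<'E'
from h import *
go((0.467,-0.381,0.046),99.3)
c,p,d=snap("wrist","w5")
E
```

```text
t 5.5 pos [ 0.4689 -0.3827  0.0494] jawyaw -80.5 w 0.504 F [ 0.3 -0.3  0.4]
 shift mm [-1.6 -2.   3.4] rz 0.004 level [ 0.0065 -0.0052  0.    ] j6 123.8
```

View pics/w5.png

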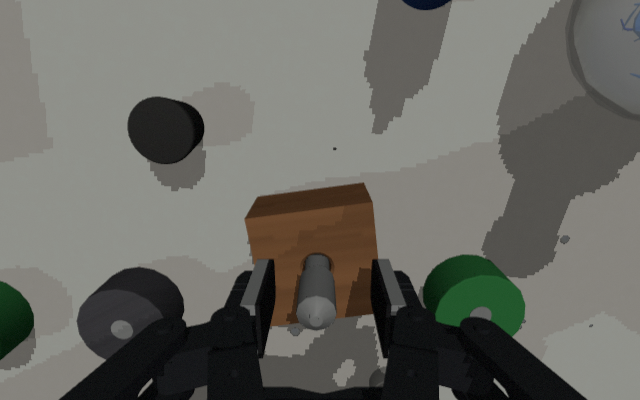

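Call:
{"api": "send_rows", "payload": {
  "motion": [-1.5,-2,3,0.006,-0.005,0,0.5,0,0,0,0,0,0,0.4,0,0,0,0,0,0,0.1,0,0,0,0,0,0,0,0,0,0,0,0,0,0,0,0,0,0,0,0,0,0,0,0,0,0,0,0,0,0,0,0,0,0,0],
  "squeeze": 50
}}

```text
time: 6.55
ee_pos: [0.4673, -0.381, 0.0471]
tcp_rot: [[0.986, 0.165, 0.001], [0.165, -0.986, -0.001], [0.001, 0.001, -1.0]]
contact_force: [0.7, 0.2, 0.4]
width: 0.167
```

```bash
python3 - <<'E'
from h import *
go((0.467,-0.381,0.046),99.3)
c,p,d=snap("wrist","w6")
E
```

```text
t 6.55 pos [ 0.4673 -0.381   0.0471] jawyaw -80.5 w 0.167 F [0.7 0.2 0.4]
 shift mm [-0.3 -0.   1.1] rz 0.004 level [ 0.0009 -0.0009  0.    ] j6 123.8
```

View pics/w6.png

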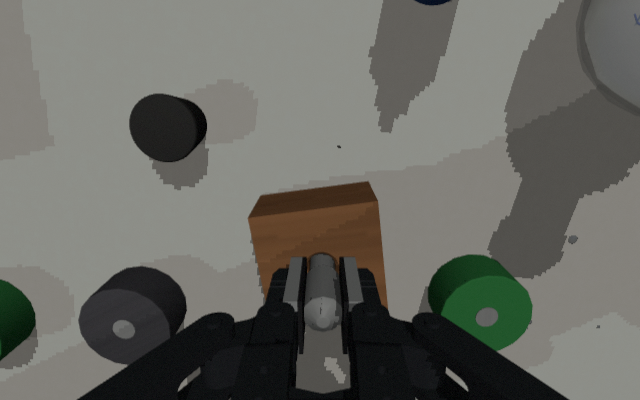

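Call:
{"api": "send_rows", "payload": {
  "motion": [0,0,-30,0,0,0,0,0,0,-45,0,0,0,0,0,0,-50,0,0,0,0,-5,-50,-40,0,0,0,0,-13,-62,0,0,0,0,0,-13,-62,0,0,0,0,0,-13,-62,0,0,0,0,0,-13,-62,0,0,0,0,0]
}}

```text
time: 7.6
ee_pos: [0.3629, -0.0984, 0.2127]
tcp_rot: [[0.987, 0.158, 0.0], [0.158, -0.987, 0.002], [0.001, -0.002, -1.0]]
contact_force: [1.1, 1.6, 0.3]
width: 0.165
```

```bash
python3 - <<'E'
from h import *
go((0.45,0.05,0.22),99.3)
E
```

```text
t 7.6 pos [ 0.3629 -0.0984  0.2127] jawyaw -80.9 w 0.165 F [1.1 1.6 0.3]
 shift mm [ 109.5 -132.8   -7. ] rz -0.003 level [-0.0021 -0.0008  0.    ] j6 90.2
```

Call:
{"api": "send_rows", "payload": {
  "motion": [27,-35,-1,0,0,0,0,27,-33,-1,0,0,0,0,27,-33,-1,0,0,0,0,27,-30,-1,0,0,0,0,0,0,0,0,0,0,0,0,0,0,0,0,0,0,0,0,0,0,0,0,0,0,0,0,0,0,0,0]
}}

```text
time: 8.6
ee_pos: [0.4466, 0.0547, 0.2179]
tcp_rot: [[0.987, 0.163, 0.003], [0.163, -0.987, 0.004], [0.004, -0.003, -1.0]]
contact_force: [0.5, 0.5, -1.4]
width: 0.167
```

```bash
python3 - <<'E'
from h import *
go((0.494,0.055,0.16),99.3)
c,p,d=snap("wrist","w7"); ct,pt,_=snap("top","t7")
cv2.imwrite("pics/c7.png",cv2.resize(p[60:260,220:420],(600,600),interpolation=cv2.INTER_CUBIC))
E
```

```text
t 8.6 pos [0.4466 0.0547 0.2179] jawyaw -80.6 w 0.167 F [ 0.5  0.5 -1.4]
 shift mm [46.6  7.7 58.1] rz 0.001 level [-0.0035 -0.0038  0.    ] j6 72.4
```

View pics/w7.png

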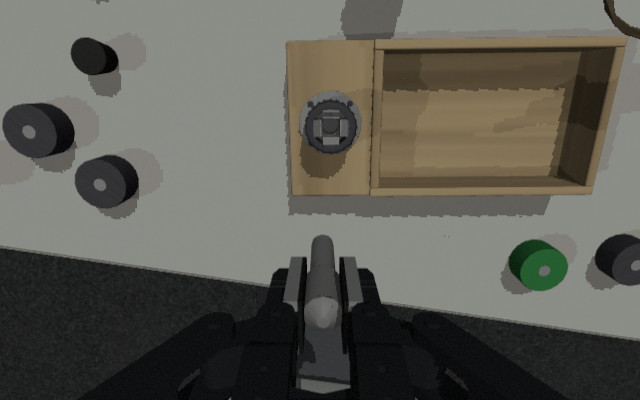

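View pics/c7.png

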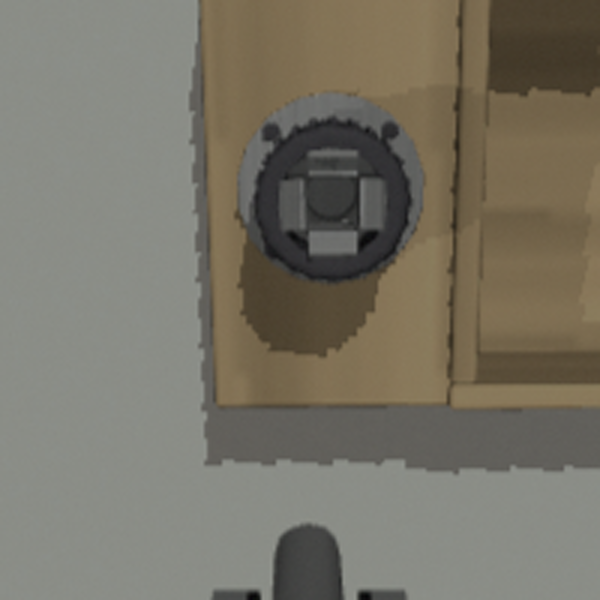

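```bash
python3 - <<'E'
from h import *
c=cams.calibration("wrist"); p=cv2.imread("pics/w7.png")
print(ray(c,331.2,126.8,.084).round(4))
print("nut dia mm", [np.linalg.norm(ray(c,220+256/3,126.8,.084)-ray(c,220+411/3,126.8,.084))*1e3])
# pin tip & wrist calibration consistency: predicted foot pixel
o=bot.get_obs(); print("foot proj",proj(c,o["ee_pos"]+[0,0,-.041]),"tip",proj(c,o["ee_pos"]+[0,0,.031]))
ct=cams.calibration("top"); pt=cv2.imread("pics/t7.png")
print(proj(ct,(.494,.055,.084)))
cv2.imwrite("pics/c8.png",cv2.resize(pt[170:240,270:390],(800,466),interpolation=cv2.INTER_CUBIC))
# box corners at z=.048/.044
for u,v,z in [(288,42,.044),(294,195,.044),(372,194,.048),(593,192,.048),(624,39,.048),(376,40,.048)]: print(u,v,ray(c,u,v,z).round(4))
E
```

```text
[0.4994 0.0566 0.084 ]
nut dia mm [np.float64(39.20025481891972)]
foot proj (np.float64(321.4332044653599), np.float64(240.0701665905366)) tip (np.float64(320.02592457786693), np.float64(320.16247312212005))
(np.float64(303.1688779972137), np.float64(201.98905914999082))
288 42 [0.5562 0.1012 0.044 ]
294 195 [0.4288 0.0786 0.044 ]
372 194 [0.4426 0.0085 0.048 ]
593 192 [ 0.4771 -0.1884  0.048 ]
624 39 [ 0.6013 -0.1628  0.048 ]
376 40 [0.5687 0.0316 0.048 ]
```

View pics/c8.png

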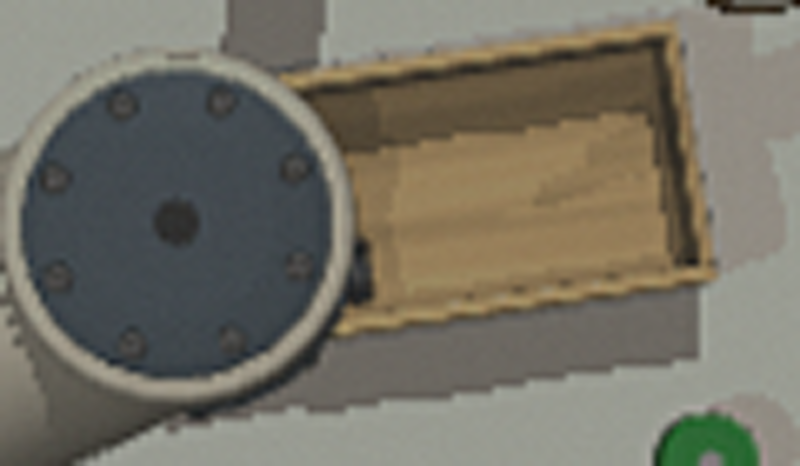

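Call:
{"api": "send_rows", "payload": {
  "motion": [25,4,20,-0.003,-0.003,0,0,25,4,20,0,0,0,0,0,0,20,0,0,0,0,0,0,17,0,0,0,0,0,0,0,0,0,0,0,0,0,0,0,0,0,0,0,0,0,0,0,0,0,0,0,0,0,0,0,0]
}}

```text
time: 9.7
ee_pos: [0.5006, 0.054, 0.1427]
tcp_rot: [[0.987, 0.161, 0.008], [0.161, -0.987, 0.002], [0.008, -0.001, -1.0]]
contact_force: [0.9, 0.6, -1.7]
width: 0.169
```

```bash
python3 - <<'E'
from h import *
go((0.498,0.0563,0.135),99.3)
c,p,d=snap("wrist","w9")
cv2.imwrite("pics/c9.png",cv2.resize(p[180:340,240:400],(640,640)[:2],interpolation=cv2.INTER_CUBIC)[:600])
o=bot.get_obs();print("foot proj",proj(c,o["ee_pos"]+[0,0,-.041]),"tip",proj(c,o["ee_pos"]+[0,0,.031]))
E
```

```text
t 9.7 pos [0.5006 0.054  0.1427] jawyaw -80.7 w 0.169 F [ 0.9  0.6 -1.7]
 shift mm [-2.2 -2.7  7.7] rz -0.001 level [-0.0012 -0.0078  0.    ] j6 75.2
foot proj (np.float64(321.2426265735516), np.float64(240.27092993409497)) tip (np.float64(320.1835025886545), np.float64(319.807613012157))
```

View pics/c9.png

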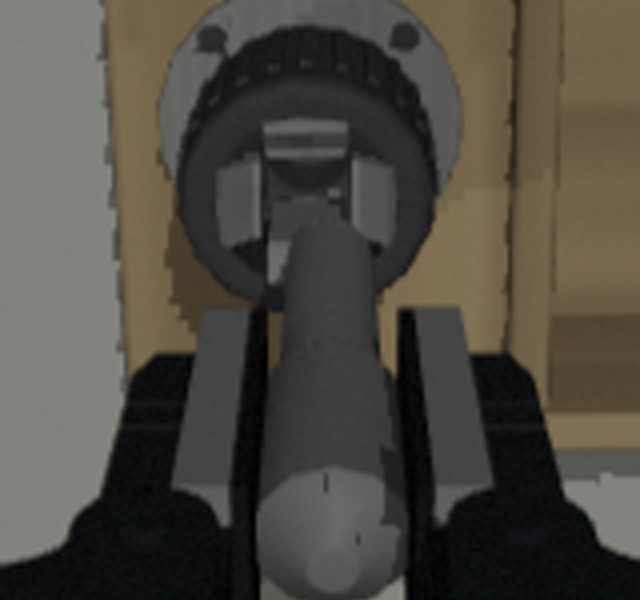

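```bash
python3 - <<'E'
from h import *
c=cams.calibration("wrist"); o=bot.get_obs(); R=o["tcp_rot"]
print("nut",ray(c,317,228,.084).round(4))
f=o["ee_pos"]+R@[0,0,.041]
for r in (.005,.006): print(r,[tuple(np.round(proj(c,f+R@[x+r,0,0]),1)) for x in (-.002,0)],[tuple(np.round(proj(c,f+R@[x+r,0,0]-R@[0,0,.0015]),1)) for x in (-.002,0)])
t=o["ee_pos"]-R@[0,0,.031]
print([tuple(np.round(proj(c,t+R@[x,y,0]),1)) for x,y in ((0,0),(-.002,0),(0,.002))])
print("foot y", [tuple(np.round(proj(c,f+R@[0,y,0]),1)) for y in (-.006,0,.006)])
E
```

```text
nut [0.5005 0.0567 0.084 ]
0.005 [(np.float64(321.1), np.float64(234.8)), (np.float64(321.1), np.float64(231.5))] [(np.float64(321.1), np.float64(235.9)), (np.float64(321.1), np.float64(232.5))]
0.006 [(np.float64(321.1), np.float64(233.1)), (np.float64(321.1), np.float64(229.8))] [(np.float64(321.1), np.float64(234.2)), (np.float64(321.1), np.float64(230.9))]
[(np.float64(320.3), np.float64(320.4)), (np.float64(320.3), np.float64(325.0)), (np.float64(325.8), np.float64(320.4))]
foot y [(np.float64(310.4), np.float64(239.8)), (np.float64(321.2), np.float64(239.8)), (np.float64(331.9), np.float64(239.8))]
```

Call:
{"api": "send_rows", "payload": {
  "motion": [0.5,-3.5,5,-0.001,-0.008,0,0,0,0,4,0,0,0,0,0,0,0,0,0,0,0,0,0,0,0,0,0,0,0,0,0,0,0,0,0,0,0,0,0,0,0,0,0,0,0,0,0,0,0,0,0,0,0,0,0,0]
}}

```text
time: 10.75
ee_pos: [0.5007, 0.0579, 0.1333]
tcp_rot: [[0.987, 0.161, -0.0], [0.161, -0.987, 0.0], [-0.0, -0.0, -1.0]]
contact_force: [-0.4, 0.0, -0.7]
width: 0.172
```

```bash
python3 - <<'E'
from h import *
go((0.5005,0.0575,0.089),99.3)
c,p,d=snap("wrist","w10")
cv2.imwrite("pics/c10.png",cv2.resize(p[180:330,240:400],(640,600),interpolation=cv2.INTER_CUBIC))
E
```

```text
t 10.75 pos [0.5007 0.0579 0.1333] jawyaw -80.7 w 0.172 F [-0.4  0.  -0.7]
 shift mm [-0.2  0.4 44.3] rz -0.001 level [-0.0002  0.0002  0.    ] j6 74.8
```

View pics/c10.png

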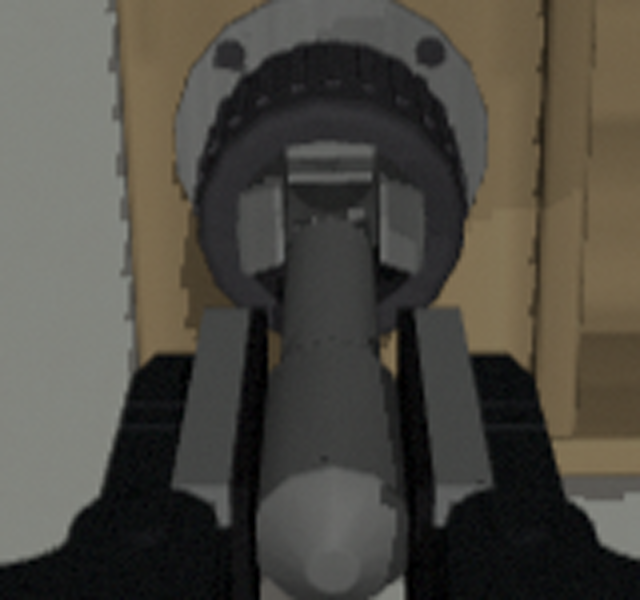

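Call:
{"api": "send_rows", "payload": {
  "motion": [0,0,4,0,0,0,0,0,0,4,0,0,0,0,0,0,4,0,0,0,0,0,0,3,0,0,0,0,0,0,0,0,0,0,0,0,0,0,0,0,0,0,0,0,0,0,0,0,0,0,0,0,0,0,0,0]
}}

```text
time: 11.8
ee_pos: [0.5006, 0.0579, 0.1171]
tcp_rot: [[0.987, 0.161, -0.0], [0.161, -0.987, 0.0], [-0.0, -0.0, -1.0]]
contact_force: [-0.3, -0.2, -1.6]
width: 0.168
```

```bash
python3 - <<'E'
from h import *
go((0.5005,0.0575,0.089),99.3)
c,p,d=snap("wrist","w11")
cv2.imwrite("pics/c11.png",cv2.resize(p[180:330,240:400],(640,600),interpolation=cv2.INTER_CUBIC))
E
```

```text
t 11.8 pos [0.5006 0.0579 0.1171] jawyaw -80.7 w 0.168 F [-0.3 -0.2 -1.6]
 shift mm [-0.2  0.4 28.1] rz -0.0 level [-0.0002  0.0004  0.    ] j6 74.9
```

View pics/c11.png

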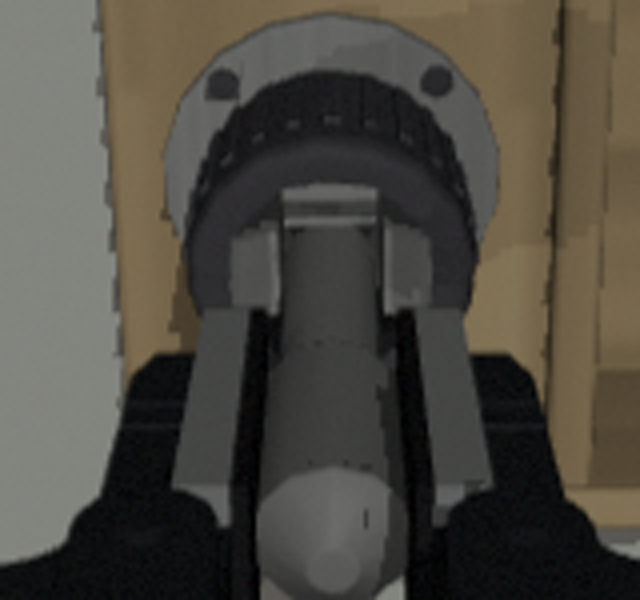

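The foot has entered the mouth with no force on it, so I'll continue.

Call:
{"api": "send_rows", "payload": {
  "motion": [0,0,4,0,0,0,0,0,0,4,0,0,0,0,0,0,4,0,0,0,0,0,0,4,0,0,0,0,0,0,3,0,0,0,0,0,0,3,0,0,0,0,0,0,0,0,0,0,0,0,0,0,0,0,0,0]
}}

```text
time: 12.85
ee_pos: [0.5004, 0.0579, 0.0933]
tcp_rot: [[0.987, 0.161, -0.001], [0.161, -0.987, -0.0], [-0.001, -0.0, -1.0]]
contact_force: [-0.3, 0.6, -0.3]
width: 0.169
```

Call:
{"api": "send_rows", "payload": {
  "motion": [0,0,2,0,0,0,0,0,0,1,0,0,0,0,0,0,1,0,0,0,0,0,0,0.5,0,0,0,0,0,0,0,0,0,0,0,0,0,0,0,0,0,0,0,0,0,0,0,0,0,0,0,0,0,0,0,0]
}}

```text
time: 13.85
ee_pos: [0.5006, 0.0579, 0.0891]
tcp_rot: [[0.987, 0.161, -0.0], [0.161, -0.987, 0.0], [-0.0, -0.0, -1.0]]
contact_force: [0.1, -1.0, 0.2]
width: 0.168
```

Call:
{"api": "send_rows", "payload": {
  "motion": [0,0,0,0,0,0,0.2,0,0,0,0,0,0,0.35,0,0,0,0,0,0,0.5,0,0,0,0,0,0,0.5,0,0,0,0,0,0,0.5,0,0,-20,0,0,0,0.5,0,0,-25,0,0,0,0.8,0,0,0,0,0,0,0.8]
}}

```text
time: 14.85
ee_pos: [0.5008, 0.0579, 0.1352]
tcp_rot: [[0.987, 0.161, -0.0], [0.161, -0.987, -0.0], [-0.0, 0.0, -1.0]]
contact_force: [-0.5, 0.3, -0.2]
width: 0.801
```

```bash
python3 - <<'E'
from h import *
go((0.5005,0.0575,0.06),99.3)
c,p,d=snap("wrist","w12")
s,ps,_=snap("side","s12")
cv2.imwrite("pics/s12c.png",cv2.resize(ps[150:250,280:380],(600,600),interpolation=cv2.INTER_CUBIC))
E
```

```text
t 14.85 pos [0.5008 0.0579 0.1352] jawyaw -80.7 w 0.801 F [-0.5  0.3 -0.2]
 shift mm [-0.4  0.3 75.2] rz -0.0 level [ 0.0001  0.0001 -0.    ] j6 74.9
```

View pics/w12.png

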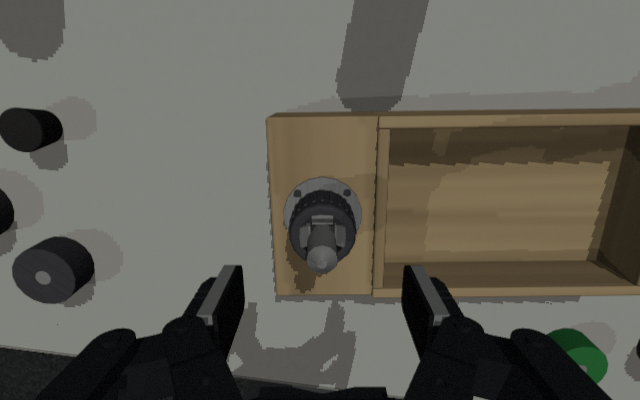

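View pics/s12c.png

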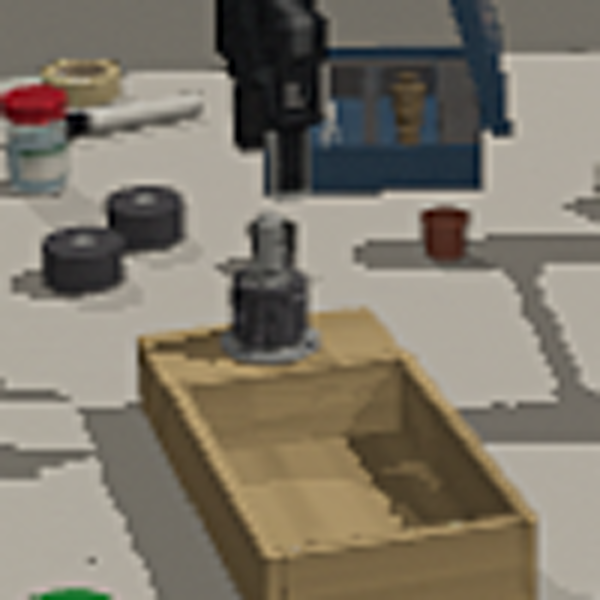

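Call:
{"api": "send_rows", "payload": {
  "motion": [0,0,20,0,0,0,0.8,0,0,22,0,0,0,0.8,0,0,20,0,0,0,0.8,0,0,10,0,0,0,0.8,0,0,5,0,0,0,0.8,0,0,0,0,0,0,0.7,0,0,0,0,0,0,0.5,0,0,0,0,0,0,0.3],
  "squeeze": 50
}}

```text
time: 15.95
ee_pos: [0.4971, 0.0575, 0.0515]
tcp_rot: [[0.987, 0.16, -0.008], [0.16, -0.987, -0.001], [-0.008, -0.0, -1.0]]
contact_force: [-2.2, 1.6, 0.0]
width: 0.416
```

Call:
{"api": "send_rows", "payload": {
  "motion": [0,0,0,0,0,0,0.3,0,0,0,0,0,0,0.3,0,0,0,0,0,0,0.3,0,0,0,0,0,0,0.3,0,0,0,0,0,0.1,0.3,0,0,0,0,0,0.1,0.3,0,0,0,0,0,0,0.3,0,0,0,0,0,0,0.3]
}}

```text
time: 16.95
ee_pos: [0.4971, 0.0575, 0.0515]
tcp_rot: [[0.999, -0.042, -0.008], [-0.042, -0.999, -0.001], [-0.008, 0.001, -1.0]]
contact_force: [-1.0, 0.2, -1.3]
width: 0.421
```

```bash
python3 - <<'E'
from h import *
go((0.5006,0.0577,0.056),99.3)
c,p,d=snap("wrist","w13"); print(bot.get_obs()["ft_torque"])
E
```

```text
t 16.95 pos [0.4971 0.0575 0.0515] jawyaw -92.4 w 0.421 F [-1.   0.2 -1.3]
 shift mm [ 3.4 -0.3 -4.6] rz -0.205 level [ 0.001   0.0079 -0.    ] j6 63.2
[ 0.31185516  0.04421796 -0.08067041]
```

View pics/w13.png

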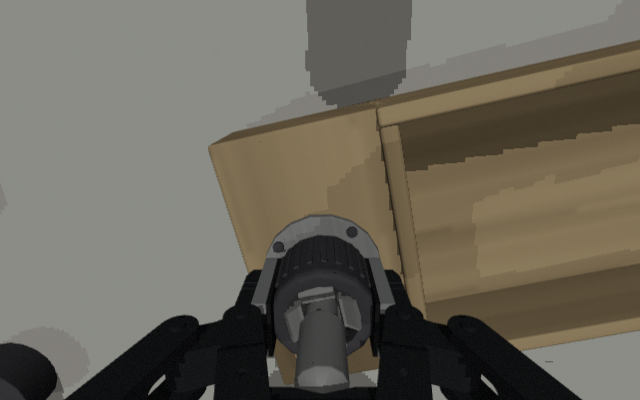

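Call:
{"api": "send_rows", "payload": {
  "motion": [0,0,0,0,0,0,0.6,0,0,0,0,0,0,0.6,3.4,0,-2,0,0.008,0,0.6,0,0,0,0,0,0,0.6,0,0,0,0,0,0,0.6,0,0,0,0,0,0,0.3,0,0,0,0,0,0,0.3,0,0,0,0,0,0,0.3],
  "squeeze": 70
}}

```text
time: 18.0
ee_pos: [0.5018, 0.0573, 0.055]
tcp_rot: [[0.999, -0.039, 0.003], [-0.039, -0.999, -0.001], [0.003, 0.001, -1.0]]
contact_force: [0.3, -0.7, 0.1]
width: 0.409
```

```bash
python3 - <<'E'
from h import *
go((0.5006,0.0577,0.0535),99.3)
E
```

```text
t 18.0 pos [0.5018 0.0573 0.055 ] jawyaw -92.3 w 0.409 F [ 0.3 -0.7  0.1]
 shift mm [-1.2 -0.3  1.5] rz -0.202 level [ 0.0012 -0.003   0.    ] j6 63.2
```

Call:
{"api": "send_rows", "payload": {
  "motion": [-0.4,0,0,0,0,0.12,0.3,0,0,0,0,0,0.12,0.3,0,0,0,0,0,0.12,0.3,0,0,0,0,0,0.12,0.3,0,0,0,0,0,0.12,0.3,0,0,0,0,0,0.12,0.3,0,0,0,0,0,0.12,0.3,0,0,0,0,0,0.12,0.3]
}}

```text
time: 19.0
ee_pos: [0.4997, 0.0537, 0.055]
tcp_rot: [[0.516, -0.856, -0.001], [-0.856, -0.516, -0.008], [0.006, 0.005, -1.0]]
contact_force: [-2.9, -1.2, 3.1]
width: 0.408
```

```bash
python3 - <<'E'
from h import *
go((0.5006,0.0577,0.0535),99.3); print(bot.get_obs()["ft_torque"])
c,p,d=snap("wrist","w14")
E
```

```text
t 19.0 pos [0.4997 0.0537 0.055 ] jawyaw -148.9 w 0.408 F [-2.9 -1.2  3.1]
 shift mm [-3.  -2.9  1.5] rz -1.191 level [ 0.0046 -0.006   0.    ] j6 6.5
[0.03624351 0.66770638 0.19104252]
```

View pics/w14.png

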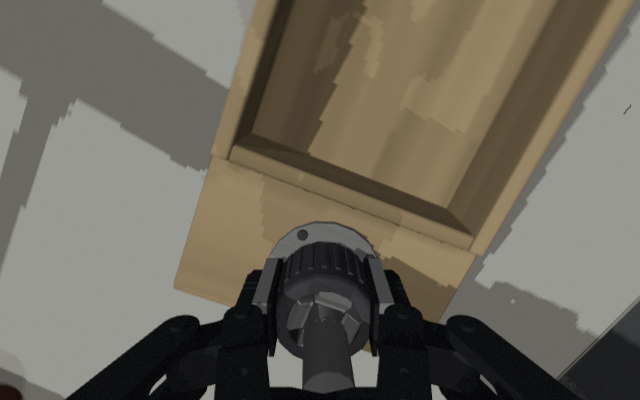

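Call:
{"api": "send_rows", "payload": {
  "motion": [-1,-0.5,0,0.004,-0.006,0.12,0.3,-1,-0.5,0,0,0,0.12,0.3,-0.5,-0.5,0,0,0,0.12,0.3,0,-0.5,0,0,0,0.12,0.3,0,0,0,0,0,0.12,0.3,0,0,0,0,0,0.12,0.3,0,0,0,0,0,0.12,0.3,0,0,0,0,0,0.12,0.3]
}}

```text
time: 20.05
ee_pos: [0.4955, 0.0534, 0.055]
tcp_rot: [[-0.422, -0.907, -0.009], [-0.907, 0.422, -0.006], [0.009, 0.006, -1.0]]
contact_force: [-3.7, 2.0, 2.7]
width: 0.41
```

```bash
python3 - <<'E'
from h import *
go((0.5006,0.0577,0.0535),99.3); print(bot.get_obs()["ft_torque"])
c,p,d=snap("wrist","w15")
E
```

```text
t 20.05 pos [0.4955 0.0534 0.055 ] jawyaw 155.0 w 0.41 F [-3.7  2.   2.7]
 shift mm [-6.1 -2.8  1.4] rz 0.973 level [ 0.0059 -0.0093  0.    ] j6 -49.3
[0.56538953 0.92925126 0.12199333]
```

View pics/w15.png

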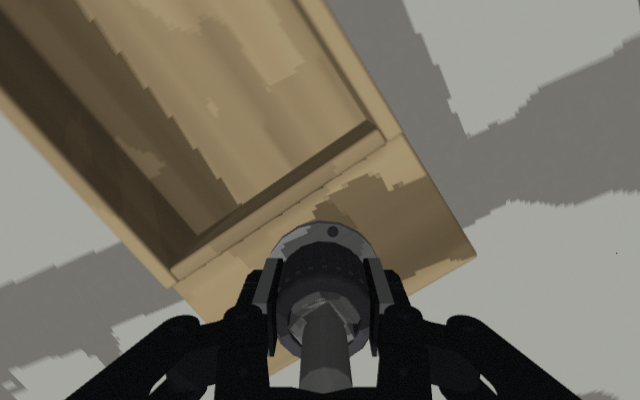

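Call:
{"api": "send_rows", "payload": {
  "motion": [-2,-0.5,0,0.005,-0.008,0.06,0.3,-1,-0.5,0,0,0,0.08,0.3,-1,-0.5,0,0,0,0.08,0.3,0,0,0,0,0,0.08,0.3,0,0,0,0,0,0.06,0.3,0,0,0,0,0,0,0.3,0,0,0,0,0,0,0.3,0,0,0,0,0,0,0.3]
}}

```text
time: 21.1
ee_pos: [0.4942, 0.0543, 0.055]
tcp_rot: [[-0.707, -0.707, -0.009], [-0.707, 0.707, -0.005], [0.01, 0.003, -1.0]]
contact_force: [-2.7, 0.7, 2.0]
width: 0.408
```

```bash
python3 - <<'E'
from h import *
go((0.5006,0.0577,0.0535),99.3); print(bot.get_obs()["ft_torque"])
c,p,d=snap("wrist","w16")
E
```

```text
t 21.1 pos [0.4942 0.0543 0.055 ] jawyaw 135.0 w 0.408 F [-2.7  0.7  2. ]
 shift mm [-7.  -2.1  1.4] rz 0.623 level [ 0.0032 -0.0101  0.    ] j6 -69.4
[ 0.19501292  0.39803875 -0.04364094]
```

Call:
{"api": "send_rows", "payload": {
  "motion": [0,0,0,0,0,0.07,0.3,0,0,0,0,0,0.07,0.3,0,0,0,0,0,0.07,0.3,0,0,0,0,0,0.05,0.3,0,0,0,0,0,0.05,0.3,0,0,0,0,0,0,0.3,0,0,0,0,0,0,0.3,0,0,0,0,0,0,0.3]
}}

```text
time: 22.15
ee_pos: [0.4901, 0.0536, 0.0551]
tcp_rot: [[-0.881, -0.472, -0.018], [-0.472, 0.882, -0.011], [0.021, -0.002, -1.0]]
contact_force: [-2.4, 0.1, 3.5]
width: 0.409
```

```bash
python3 - <<'E'
from h import *
go((0.5006,0.0577,0.0535),99.3); print(bot.get_obs()["ft_torque"])
c,p,d=snap("wrist","w17")
cv2.imwrite("pics/c17.png",np.hstack([cv2.resize(cv2.imread(f"pics/{n}.png")[210:370,250:400],(400,400)) for n in ("w13","w17")]))
E
```

```text
t 22.15 pos [0.4901 0.0536 0.0551] jawyaw 118.2 w 0.409 F [-2.4  0.1  3.5]
 shift mm [-11.3  -1.4   1.4] rz 0.329 level [-0.0016 -0.0212  0.    ] j6 -86.6
[0.27711431 0.88663205 0.57558207]
```

View pics/c17.png

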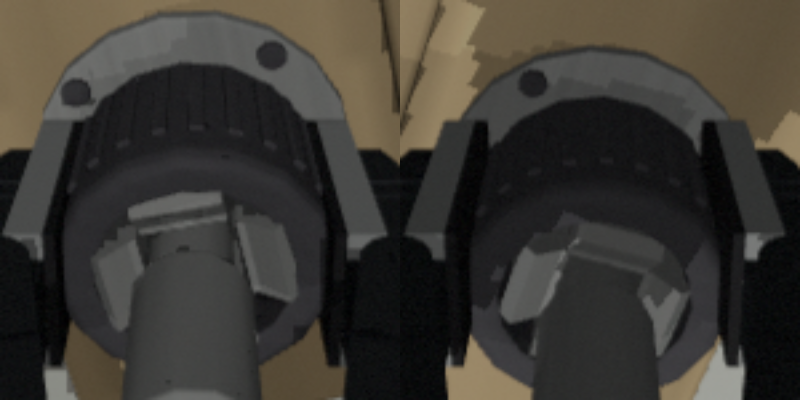

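Call:
{"api": "send_rows", "payload": {
  "motion": [0,0,0,0,0,0,0.6,0,0,0,0,0,0,0.6,-4,-0.5,0,0,-0.02,-0.18,0.6,-4,-0.5,0,0,0,-0.18,0.6,-3,0,0,0,0,-0.18,0.6,0,0,0,0,0,-0.18,0.6,0,0,0,0,0,0,0.6,0,0,0,0,0,0,0.6]
}}

```text
time: 23.2
ee_pos: [0.5016, 0.0595, 0.0547]
tcp_rot: [[-0.341, -0.94, 0.003], [-0.94, 0.341, 0.002], [-0.003, -0.002, -1.0]]
contact_force: [0.5, -0.7, -0.3]
width: 0.6
```

```bash
python3 - <<'E'
from h import *
go((0.5006,0.0577,0.055)); print(bot.get_obs()["ft_torque"])
c,p,d=snap("wrist","w18")
cv2.imwrite("pics/c18.png",cv2.resize(p[210:370,250:400],(600,600)))
E
```

```text
t 23.2 pos [0.5016 0.0595 0.0547] jawyaw 160.1 w 0.6 F [ 0.5 -0.7 -0.3]
 shift mm [ 2.   0.3 -0.3] rz 0 level [-0.002   0.0026  0.    ] j6 -44.5
[ 0.01332671  0.06136682 -0.02554334]
```

View pics/c18.png

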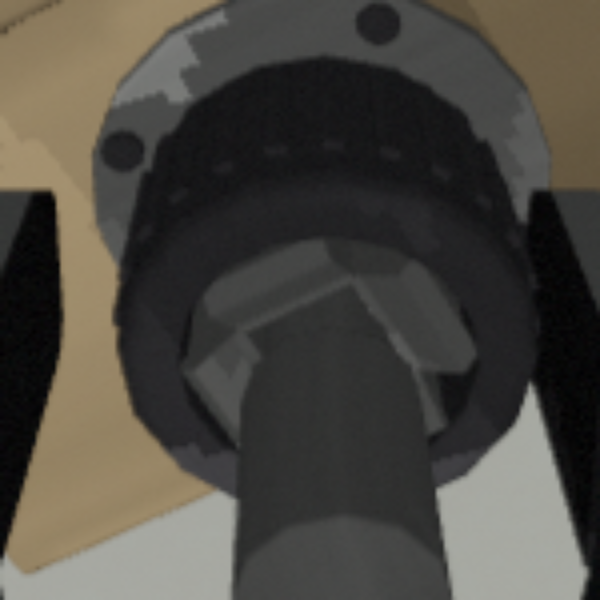

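Call:
{"api": "send_rows", "payload": {
  "motion": [1.5,0,0,0,0,0,0.3,0,0,0,0,0,0,0.3,0,0,0,0,0,0,0.3,0,0,0,0,0,0,0.3,0,0,0,0,0,0.06,0.3,0,0,0,0,0,0.06,0.3,0,0,0,0,0,0.06,0.3,0,0,0,0,0,0,0.3],
  "squeeze": 90
}}

```text
time: 24.25
ee_pos: [0.4968, 0.0566, 0.0552]
tcp_rot: [[-0.502, -0.865, -0.006], [-0.865, 0.502, -0.004], [0.007, 0.003, -1.0]]
contact_force: [-1.1, 0.3, 1.8]
width: 0.409
```

```bash
python3 - <<'E'
from h import *
go((0.5006,0.0577,0.055)); print(bot.get_obs()["ft_torque"])
E
```

```text
t 24.25 pos [0.4968 0.0566 0.0552] jawyaw 149.9 w 0.409 F [-1.1  0.3  1.8]
 shift mm [-2.9 -2.8  0.2] rz 0 level [ 0.003  -0.0068  0.    ] j6 -54.7
[-0.43490185  0.52951594  0.10576288]
```

Call:
{"api": "send_rows", "payload": {
  "motion": [0,0,0,0,0,0.08,0.3,0,0,0,0,0,0.08,0.3,0,0,0,0,0,0.08,0.3,0,0,0,0,0,0.08,0.3,0,0,0,0,0,0.08,0.3,0,0,0,0,0,0,0.3,0,0,0,0,0,0,0.3,0,0,0,0,0,0,0.3],
  "squeeze": 90
}}

```text
time: 25.25
ee_pos: [0.491, 0.0526, 0.0553]
tcp_rot: [[-0.792, -0.61, -0.018], [-0.609, 0.793, -0.014], [0.023, -0.0, -1.0]]
contact_force: [-2.3, -1.0, 3.0]
width: 0.402
```

```bash
python3 - <<'E'
from h import *
go((0.5006,0.0577,0.055)); print(bot.get_obs()["ft_torque"])
c,p,d=snap("wrist","w19")
cv2.imwrite("pics/c19.png",cv2.resize(p[210:370,250:400],(600,600)))
E
```

```text
t 25.25 pos [0.491  0.0526 0.0553] jawyaw 127.6 w 0.402 F [-2.3 -1.   3. ]
 shift mm [-10.7  -1.8   0.1] rz 0 level [-0.0002 -0.0231  0.    ] j6 -77.2
[-0.17469471  0.84261576  1.6418716 ]
```

View pics/c19.png

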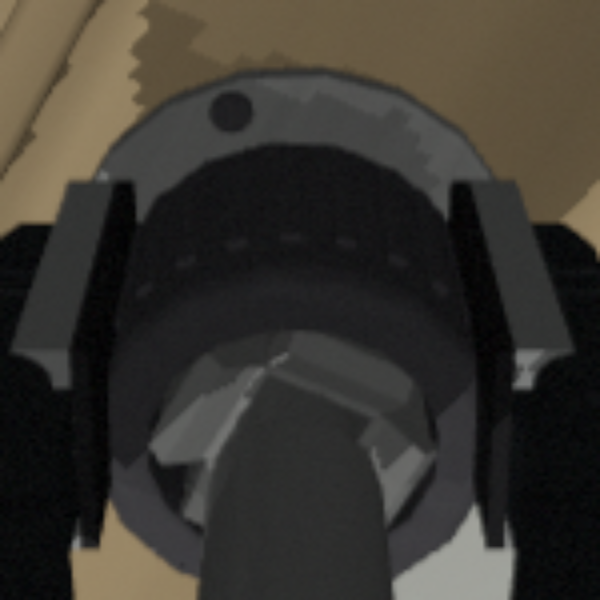

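Call:
{"api": "send_rows", "payload": {
  "motion": [0,0,0,0,0,0,0.7,0,0,0,0,0,0,0.8,-5,0,0,0,-0.023,0,0.8,-4,0,-20,0,0,0,0.8,0,0,-40,0,0,-0.15,0.8,0,0,-40,0,0,-0.15,0.8,0,0,-30,0,0,-0.15,0.8,0,0,0,0,0,-0.15,0.8]
}}

```text
time: 26.3
ee_pos: [0.5003, 0.0593, 0.1891]
tcp_rot: [[-0.303, -0.953, 0.008], [-0.953, 0.303, 0.009], [-0.011, -0.005, -1.0]]
contact_force: [-0.2, -0.6, -0.6]
width: 0.795
```

```bash
python3 - <<'E'
from h import *
go((0.44,0.16,0.24),99.3)
c,p,d=snap("wrist","w20")
E
```

```text
t 26.3 pos [0.5003 0.0593 0.1891] jawyaw 162.4 w 0.795 F [-0.2 -0.6 -0.6]
 shift mm [-78.3  87.7 -50.5] rz 1.1 level [-0.0048  0.0111  0.    ] j6 -42.0
```

View pics/w20.png

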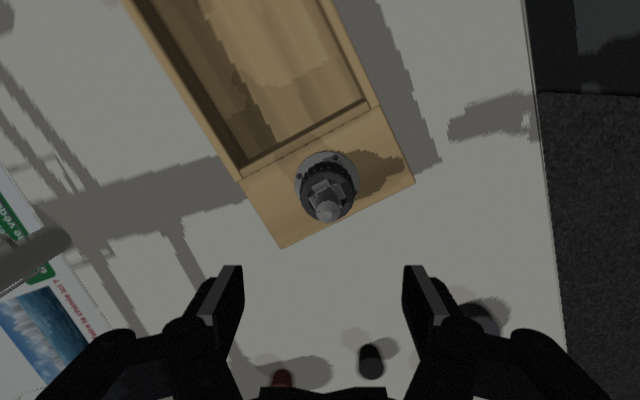

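```bash
python3 - <<'E'
from h import *
go((0.47,0.37,0.25),148)
E
```

```text
t 26.35 pos [0.4996 0.0592 0.1879] jawyaw 162.7 w 0.799 F [ 0.8  0.1 -0.1]
 shift mm [-288.6  120.6  -59.6] rz 0.256 level [-0.0029  0.01    0.    ] j6 -41.6
```

Call:
{"api": "send_rows", "payload": {
  "motion": [-45,15,-30,-0.003,0.01,0.04,0.8,-50,17,-30,0,0,0.04,0.8,-50,17,0,0,0,0.04,0.8,-50,18,0,0,0,0.04,0.8,-50,20,0,0,0,0.04,0.8,-45,20,0,0,0,0.04,0.8,0,0,0,0,0,0,0.8,0,0,0,0,0,0,0.8]
}}

```text
time: 27.35
ee_pos: [0.5183, 0.3777, 0.2465]
tcp_rot: [[-0.544, -0.839, -0.002], [-0.839, 0.544, 0.005], [-0.003, 0.004, -1.0]]
contact_force: [0.2, -0.1, 0.7]
width: 0.802
```

```bash
python3 - <<'E'
from h import *
go((0.47,0.37,0.25),148)
c,p,d=snap("wrist","w21")
E
```

```text
t 27.35 pos [0.5183 0.3777 0.2465] jawyaw 147.0 w 0.802 F [ 0.2 -0.1  0.7]
 shift mm [32.8 36.3 -3.5] rz -0.017 level [ 0.0042  0.0029 -0.    ] j6 -82.8
```

View pics/w21.png

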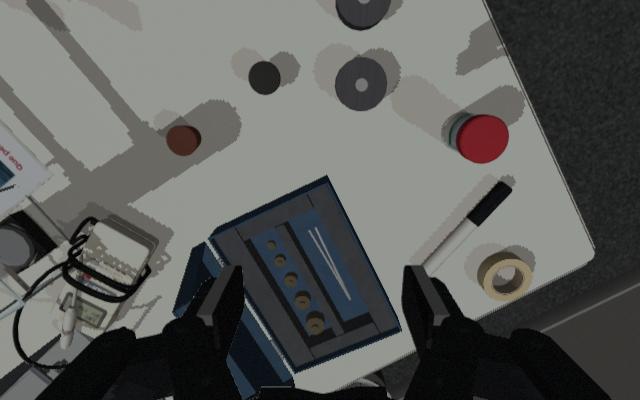

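```bash
python3 - <<'E'
from h import *
c=cams.calibration("wrist"); p=cv2.imread("pics/w21.png")
hsv=cv2.cvtColor(p,cv2.COLOR_BGR2HSV)
for n,u,v,z in [("wA",361,82,.026),("wB",363,3,.026),("bA",264,77,.026),("bR",183,140,.026),("jar",480,138,.064)]: print(n,ray(c,u,v,z).round(4))
cv2.imwrite("pics/c21.png",cv2.resize(p[0:170,140:410],(800,504),interpolation=cv2.INTER_CUBIC))
E
```

```text
wA [0.4422 0.3277 0.026 ]
wB [0.406  0.2711 0.026 ]
bA [0.5174 0.2734 0.026 ]
bR [0.6207 0.2775 0.026 ]
jar [0.3803 0.4251 0.064 ]
```

View pics/c21.png

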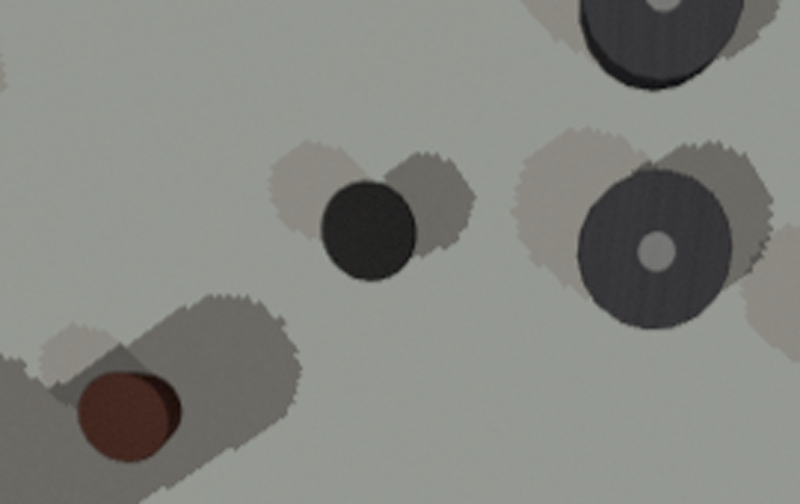

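```bash
python3 - <<'E'
from h import *
c=cams.calibration("wrist")
a=ray(c,361.1,84.4,.026); print(a, ray(c,264.5,77.8,.026), ray(c,182,140.5,.026))
go((a[0],a[1],.10),147)
E
```

```text
[0.44320287 0.32959518 0.026     ] [0.51740791 0.27427115 0.026     ] [0.62185192 0.27732339 0.026     ]
t 27.4 pos [0.5182 0.3775 0.2463] jawyaw 147.0 w 0.801 F [-0.4 -0.3  0.1]
 shift mm [ 81.4  36.1 146.2] rz 0.0 level [ 0.0046  0.0025 -0.    ] j6 -82.8
```

Call:
{"api": "send_rows", "payload": {
  "motion": [27,12,5,0.004,0.002,0,1,27,12,10,0,0,0,1,27,12,25,0,0,0,1,0,0,40,0,0,0,1,0,0,40,0,0,0,1,0,0,20,0,0,0,1,0,0,0,0,0,0,1,0,0,0,0,0,0,1]
}}

```text
time: 28.4
ee_pos: [0.4437, 0.3208, 0.1073]
tcp_rot: [[-0.557, -0.83, 0.007], [-0.83, 0.557, 0.009], [-0.011, -0.0, -1.0]]
contact_force: [-0.7, 0.4, 0.8]
width: 1.001
```

```bash
python3 - <<'E'
from h import *
go((.4432,.3296,.004),147)
c,p,d=snap("wrist","w22")
o=bot.get_obs(); print("axis px at z=.026",proj(c,(.4432,.3296,.026)))
E
```

```text
t 28.4 pos [0.4437 0.3208 0.1073] jawyaw 146.1 w 1.001 F [-0.7  0.4  0.8]
 shift mm [ -5.9   5.3 103.3] rz -0.015 level [-0.0005  0.0111  0.    ] j6 -86.1
axis px at z=.026 (np.float64(332.4894614623105), np.float64(222.21049365185797))
```

View pics/w22.png

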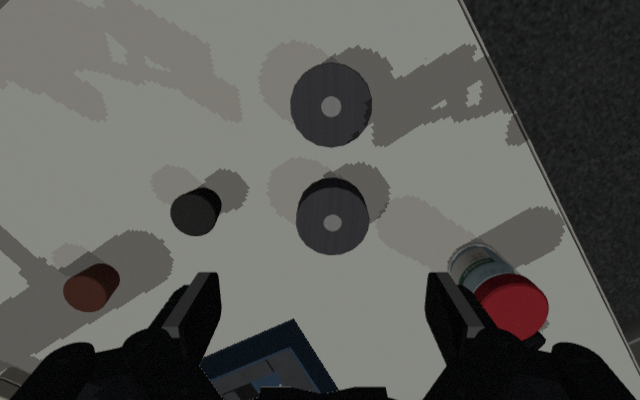

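```bash
python3 - <<'E'
from h import *
c=cams.calibration("wrist"); ct=cams.calibration("top")
print(ray(c,295,320,.034), ray(c,331,105,.026))
for q in [(141,184),(205,193),(212,150),(128,136)]: print(ray(ct,*q,.034).round(3), ray(ct,*q,.18).round(3))
E
```

```text
[0.50506597 0.37471809 0.034     ] [0.40223971 0.26597282 0.026     ]
[0.542 0.59  0.034] [0.524 0.525 0.18 ]
[0.518 0.38  0.034] [0.504 0.339 0.18 ]
[0.663 0.365 0.034] [0.632 0.326 0.18 ]
[0.701 0.644 0.034] [0.665 0.573 0.18 ]
```

Call:
{"api": "send_rows", "payload": {
  "motion": [-3,3,20,0,0.011,0,1,-3,2,30,0,0,0,1,0,0,30,0,0,0,1,0,0,12,0,0,0,1,0,0,4,0,0,0,1,0,0,0,0,0,0,1,0,0,0,0,0,0,1,0,0,0,0,0,0,1]
}}

```text
time: 29.45
ee_pos: [0.4459, 0.333, 0.0119]
tcp_rot: [[-0.557, -0.83, 0.007], [-0.83, 0.557, 0.007], [-0.009, -0.002, -1.0]]
contact_force: [-0.6, -0.1, 0.4]
width: 1.001
```

```bash
python3 - <<'E'
from h import *
go((.4432,.3296,.004),147)
E
```

```text
t 29.45 pos [0.4459 0.333  0.0119] jawyaw 146.1 w 1.001 F [-0.6 -0.1  0.4]
 shift mm [4.4 0.4 7.8] rz -0.015 level [-0.0018  0.0092  0.    ] j6 -86.8
```

Call:
{"api": "send_rows", "payload": {
  "motion": [4,0.4,7,0,0.009,0,1,0,0,0,0,0,0,1,0,0,0,0,0,0,0.7,0,0,0,0,0,0,0.4,0,0,0,0,0,0,0.4,0,0,0,0,0,0,0.4,0,0,0,0,0,0,0.4,0,0,0,0,0,0,0.4],
  "squeeze": 60
}}

```text
time: 30.45
ee_pos: [0.4435, 0.3303, 0.0055]
tcp_rot: [[-0.557, -0.83, 0.002], [-0.83, 0.557, 0.0], [-0.002, -0.002, -1.0]]
contact_force: [-0.6, 1.1, 1.3]
width: 0.546
```

```bash
python3 - <<'E'
from h import *
go((.523,-.075,.15),189.7)
E
```

```text
t 30.45 pos [0.4435 0.3303 0.0055] jawyaw 146.1 w 0.546 F [-0.6  1.1  1.3]
 shift mm [ 292.  -292.1 -144.4] rz -0.76 level [-0.0018  0.0016  0.    ] j6 -86.9
```

Call:
{"api": "send_rows", "payload": {
  "motion": [0,0,-25,0,0,0,0.4,0,0,-55,0,0,0,0.4,10,-10,-60,0,0,0,0.4,35,-35,-15,0,0,0,0.4,42,-42,0,0,0,0,0.4,42,-42,0,0,0,0,0.4,42,-42,0,0,0,0,0.4,42,-42,0,0,0,0,0.4]
}}

```text
time: 31.45
ee_pos: [0.4976, 0.0271, 0.1586]
tcp_rot: [[-0.553, -0.833, -0.011], [-0.833, 0.553, -0.008], [0.013, 0.005, -1.0]]
contact_force: [0.9, -0.6, -3.6]
width: 0.55
```

```bash
python3 - <<'E'
from h import *
go((.5136,-.0198,.15),189.7)
E
```

```text
t 31.45 pos [0.4976 0.0271 0.1586] jawyaw 146.4 w 0.55 F [ 0.9 -0.6 -3.6]
 shift mm [ 30.1 -39.4   8.8] rz -0.756 level [ 0.0051 -0.0129  0.    ] j6 -55.0
```

Call:
{"api": "send_rows", "payload": {
  "motion": [15,-20,0,0.005,-0.012,0,0.4,15,-19,0,0,0,0,0.4,0,0,0,0,0,-0.17,0.4,0,0,0,0,0,-0.17,0.4,0,0,0,0,0,-0.17,0.4,0,0,0,0,0,-0.17,0.4,0,0,0,0,0,-0.07,0.4,0,0,0,0,0,0,0.4]
}}

```text
time: 32.45
ee_pos: [0.506, -0.0265, 0.1482]
tcp_rot: [[0.175, -0.984, -0.022], [-0.985, -0.175, -0.0], [-0.004, 0.022, -1.0]]
contact_force: [-0.2, 0.3, -4.0]
width: 0.545
```

```bash
python3 - <<'E'
from h import *
go((.5136,-.0198,.0125),189.7)
c,p,d=snap("wrist","w23")
E
```

```text
t 32.45 pos [ 0.506  -0.0265  0.1482] jawyaw -169.9 w 0.545 F [-0.2  0.3 -4. ]
 shift mm [ -4.8 -11.6 135.5] rz 0.007 level [ 0.0221  0.0036 -0.    ] j6 -4.3
```

View pics/w23.png

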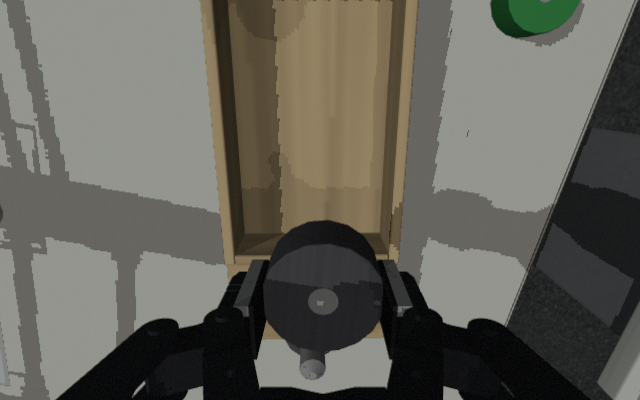

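```bash
python3 - <<'E'
from h import *
p=cv2.imread("pics/w23.png");cv2.imwrite("pics/c23.png",cv2.resize(p[0:280,190:430],(600,700))[100:]) 
c=cams.calibration("wrist")
for u,v in [(235,253),(391,250),(218,60),(404,60),(213,0)]: print(ray(c,u,v,.048).round(4))
E
```

```text
[0.5624 0.021  0.048 ]
[ 4.48e-01 -4.00e-04  4.80e-02]
[ 0.5858 -0.1102  0.048 ]
[ 0.4709 -0.1306  0.048 ]
[ 0.5915 -0.1429  0.048 ]
```

View pics/c23.png

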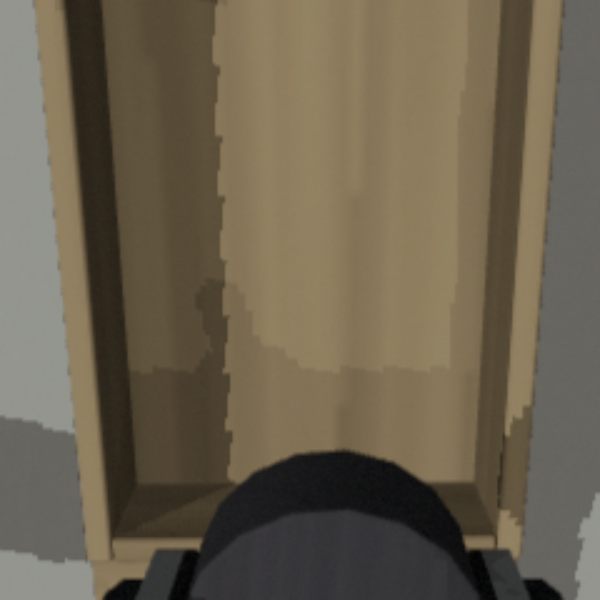

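Call:
{"api": "send_rows", "payload": {
  "motion": [-1.5,-3,20,0.022,0.003,0,0.4,-2,-3,25,0,0,0,0.4,0,0,25,0,0,0,0.4,0,0,15,0,0,0,0.4,0,0,0,0,0,0,0.4,0,0,0,0,0,0,0.4,0,0,0,0,0,0,0.4,0,0,0,0,0,0,0.4]
}}

```text
time: 33.5
ee_pos: [0.511, -0.0218, 0.0612]
tcp_rot: [[0.165, -0.986, 0.001], [-0.986, -0.165, 0.001], [-0.001, -0.001, -1.0]]
contact_force: [-0.0, 0.6, -4.1]
width: 0.544
```

```bash
python3 - <<'E'
from h import *
go((.511,-.022,.0125),190)
E
```

```text
t 33.5 pos [ 0.511  -0.0218  0.0612] jawyaw -170.5 w 0.544 F [-0.   0.6 -4.1]
 shift mm [ 0.2  0.1 48.7] rz -0.009 level [-0.0008  0.0009  0.    ] j6 -5.6
```

Call:
{"api": "send_rows", "payload": {
  "motion": [0,0,15,0,0,-0.009,0.4,0,0,15,0,0,0,0.4,0,0,10,0,0,0,0.4,0,0,5,0,0,0,0.4,0,0,2,0,0,0,0.4,0,0,1,0,0,0,0.4,0,0,0,0,0,0,0.4,0,0,0,0,0,0,0.4]
}}

```text
time: 34.5
ee_pos: [0.5119, -0.0215, 0.0121]
tcp_rot: [[0.175, -0.985, 0.003], [-0.985, -0.175, 0.001], [-0.001, -0.004, -1.0]]
contact_force: [0.2, -0.4, -3.8]
width: 0.546
```

```bash
python3 - <<'E'
from h import *
go((.511,-.022,.0125),190)
E
```

```text
t 34.5 pos [ 0.5119 -0.0215  0.0121] jawyaw -169.9 w 0.546 F [ 0.2 -0.4 -3.8]
 shift mm [ 0.3  0.9 -0.4] rz 0.002 level [-0.0035  0.0008  0.    ] j6 -5.0
```

Call:
{"api": "send_rows", "payload": {
  "motion": [0,0,0,0,0,0,0.6,0,0,0,0,0,0,0.7,0,0,0,0,0,0,0.7,0,0,0,0,0,0,0.7,0,0,-30,0,0,0,0.7,0,0,-50,0,0,0,0.7,0,0,-55,0,0,0,0.8,0,0,-30,0,0,0,0.8]
}}

```text
time: 35.5
ee_pos: [0.511, -0.0222, 0.1811]
tcp_rot: [[0.176, -0.984, 0.002], [-0.984, -0.176, -0.0], [0.0, -0.001, -1.0]]
contact_force: [0.5, 0.5, -0.5]
width: 0.802
```

```bash
python3 - <<'E'
from h import *
go((.42,.30,.23),147)
c,p,d=snap("wrist","w24"); ct,pt,_=snap("top","t24")
cv2.imwrite("pics/t24c.png",cv2.resize(pt[140:260,180:480],(800,320),interpolation=cv2.INTER_CUBIC))
E
```

```text
t 35.5 pos [ 0.511  -0.0222  0.1811] jawyaw -169.9 w 0.802 F [ 0.5  0.5 -0.5]
 shift mm [-333.2   32.9  -49.1] rz 0.753 level [-0.0015 -0.0004  0.    ] j6 -5.0
```

View pics/w24.png

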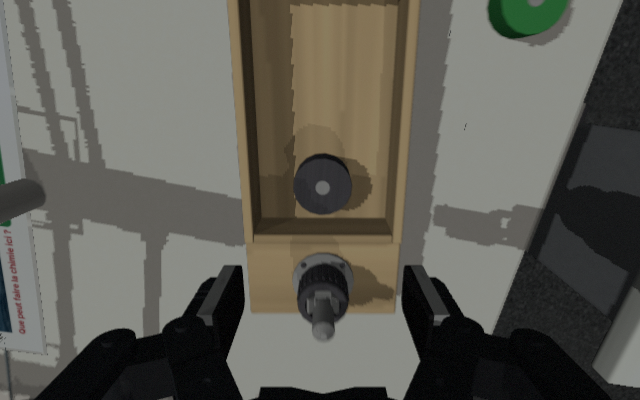

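View pics/t24c.png

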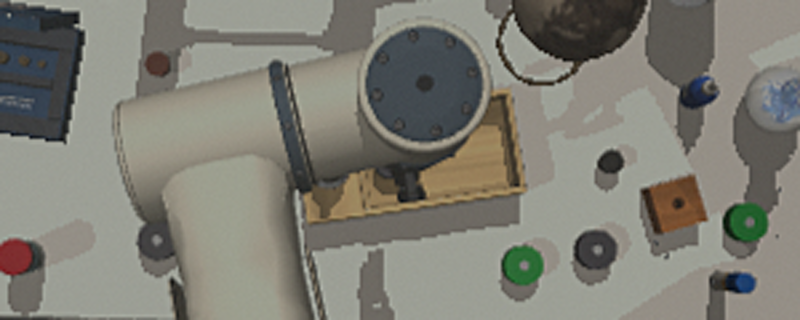

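Call:
{"api": "send_rows", "payload": {
  "motion": [-50,9,0,0,0,0,1,-60,11,0,0,0,0,1,-60,11,0,0,0,0,1,-60,11,15,0,0,0,1,-50,10,20,0,0,0,1,-23,2,10,0,0,0,1,0,0,0,0,0,0,1,0,0,0,0,0,0,1]
}}

```text
time: 36.6
ee_pos: [0.4028, 0.2721, 0.1323]
tcp_rot: [[0.174, -0.985, 0.003], [-0.985, -0.174, -0.002], [0.002, -0.003, -1.0]]
contact_force: [0.1, 0.5, 0.7]
width: 1.002
```

```bash
python3 - <<'E'
from h import *
go((.404,.267,.005),190)
c,p,d=snap("wrist","w25")
E
```

```text
t 36.6 pos [0.4028 0.2721 0.1323] jawyaw -170.0 w 1.002 F [0.1 0.5 0.7]
 shift mm [5.000e+00 1.000e-01 1.273e+02] rz -0.0 level [-0.003  -0.0024  0.    ] j6 -42.8
```

View pics/w25.png

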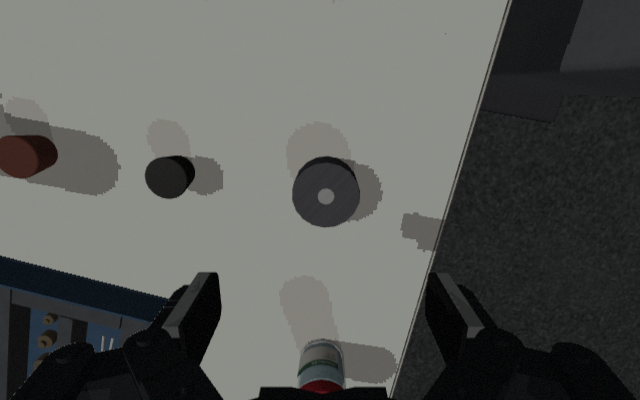

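```bash
python3 - <<'E'
from h import *
c=cams.calibration("wrist"); a=ray(c,326,195.5,.026); print(a)
go((a[0],a[1],.005),190)
print(ray(c,168,178,.026),ray(c,25,157,.026))
E
```

```text
[0.40269028 0.26585004 0.026     ]
t 36.65 pos [0.4028 0.2719 0.1323] jawyaw -170.0 w 1.002 F [0.2 0.8 0. ]
 shift mm [  5.7   1.6 127.3] rz -0.001 level [-0.003  -0.0022  0.    ] j6 -42.8
[0.51624383 0.27256057 0.026     ] [0.61590057 0.27468038 0.026     ]
```

Call:
{"api": "send_rows", "payload": {
  "motion": [3,1,25,-0.003,-0.002,0,1,3,0.5,35,0,0,0,1,0,0,35,0,0,0,1,0,0,15,0,0,0,1,0,0,5,0,0,0,1,0,0,0,0,0,0,1,0,0,0,0,0,0,1,0,0,0,0,0,0,1]
}}

```text
time: 37.65
ee_pos: [0.4081, 0.2629, 0.0194]
tcp_rot: [[0.165, -0.986, 0.008], [-0.986, -0.165, 0.007], [-0.006, -0.009, -1.0]]
contact_force: [0.1, 0.3, 0.9]
width: 0.999
```

```bash
python3 - <<'E'
from h import *
go((.4027,.2659,.005),190)
E
```

```text
t 37.65 pos [0.4081 0.2629 0.0194] jawyaw -170.5 w 0.999 F [0.1 0.3 0.9]
 shift mm [-3.7  5.  14.4] rz -0.009 level [-0.0089  0.006   0.    ] j6 -42.0
```

Call:
{"api": "send_rows", "payload": {
  "motion": [-3,4.5,4,-0.009,0.006,0,1,0,0,5,0,0,0,1,0,0,4,0,0,0,1,0,0,0,0,0,0,0.7,0,0,0,0,0,0,0.4,0,0,0,0,0,0,0.4,0,0,0,0,0,0,0.4,0,0,0,0,0,0,0.4]
}}

```text
time: 38.65
ee_pos: [0.4028, 0.2658, 0.0062]
tcp_rot: [[0.165, -0.986, -0.0], [-0.986, -0.165, 0.0], [-0.0, 0.0, -1.0]]
contact_force: [-0.0, -0.7, 0.4]
width: 0.552
```

```bash
python3 - <<'E'
from h import *
go((.521,-.079,.16),190)
E
```

```text
t 38.65 pos [0.4028 0.2658 0.0062] jawyaw -170.5 w 0.552 F [-0.  -0.7  0.4]
 shift mm [ 359.5  -59.6 -153.9] rz -0.009 level [ 0.0001  0.0004 -0.    ] j6 -42.5
```

Call:
{"api": "send_rows", "payload": {
  "motion": [0,0,-25,0,0,0,0.4,0,0,-60,0,0,0,0.4,20,-5,-62,0,0,0,0.4,50,-8,-12,0,0,0,0.4,62,-10,0,0,0,0,0.4,62,-10,0,0,0,0,0.4,62,-10,0,0,0,0,0.4,62,-10,0,0,0,0,0.4]
}}

```text
time: 39.65
ee_pos: [0.5057, -0.0409, 0.1648]
tcp_rot: [[0.171, -0.985, -0.007], [-0.985, -0.171, -0.003], [0.002, 0.008, -1.0]]
contact_force: [1.5, 0.3, -3.3]
width: 0.547
```

```bash
python3 - <<'E'
from h import *
go((.521,-.079,.07),190)
E
```

```text
t 39.65 pos [ 0.5057 -0.0409  0.1648] jawyaw -170.1 w 0.547 F [ 1.5  0.3 -3.3]
 shift mm [39.9 -9.3 94.8] rz -0.002 level [ 0.0077 -0.0019  0.    ] j6 -3.3
```

Call:
{"api": "send_rows", "payload": {
  "motion": [20,-5,0,0.007,-0.002,0,0.4,20,-5,10,0,0,0,0.4,0,0,25,0,0,0,0.4,0,0,25,0,0,0,0.4,0,0,20,0,0,0,0.4,0,0,10,0,0,0,0.4,0,0,0,0,0,0,0.4,0,0,0,0,0,0,0.4]
}}

```text
time: 40.65
ee_pos: [0.519, -0.0851, 0.0663]
tcp_rot: [[0.161, -0.987, -0.011], [-0.987, -0.161, 0.001], [-0.003, 0.011, -1.0]]
contact_force: [0.6, 0.0, -4.0]
width: 0.544
```

```bash
python3 - <<'E'
from h import *
go((.521,-.079,.013),190)
c,p,d=snap("wrist","w26")
E
```

```text
t 40.65 pos [ 0.519  -0.0851  0.0663] jawyaw -170.8 w 0.544 F [ 0.6  0.  -4. ]
 shift mm [-5.5 -3.5 53.3] rz -0.013 level [ 0.011   0.0031 -0.    ] j6 1.7
```

View pics/w26.png

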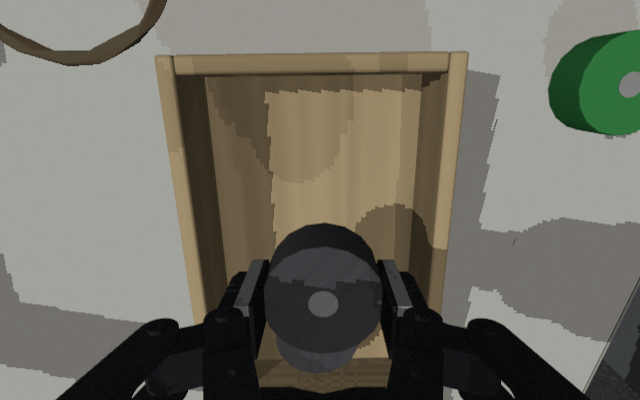

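Call:
{"api": "send_rows", "payload": {
  "motion": [-3,-3.5,5,0.011,0.003,-0.01,0.4,0,0,12,0,0,0,0.4,0,0,14,0,0,0,0.4,0,0,12,0,0,0,0.4,0,0,6,0,0,0,0.4,0,0,3,0,0,0,0.4,0,0,0,0,0,0,0.4,0,0,0,0,0,0,0.4]
}}

```text
time: 41.7
ee_pos: [0.5233, -0.081, 0.0125]
tcp_rot: [[0.172, -0.985, 0.003], [-0.985, -0.172, -0.0], [0.001, -0.003, -1.0]]
contact_force: [1.1, 0.6, -3.9]
width: 0.55
```

```bash
python3 - <<'E'
from h import *
go((.521,-.082,.013),190)
E
```

```text
t 41.7 pos [ 0.5233 -0.081   0.0125] jawyaw -170.1 w 0.55 F [ 1.1  0.6 -3.9]
 shift mm [ 0.5  2.4 -0.5] rz -0.002 level [-0.0032 -0.0006  0.    ] j6 1.7
```

Release, retreat, and head for the third weight at about (0.405,-0.283).

Call:
{"api": "send_rows", "payload": {
  "motion": [0,0,0,0,0,0,0.6,0,0,0,0,0,0,0.7,0,0,0,0,0,0,0.7,0,0,-25,0,0,0,0.7,0,0,-50,0,0,0,0.7,30,10,-55,0,0,0,0.8,55,30,0,0,0,0,1,60,40,0,0,0,0,1]
}}

```text
time: 42.7
ee_pos: [0.4753, -0.2307, 0.1484]
tcp_rot: [[0.18, -0.984, 0.01], [-0.984, -0.18, -0.003], [0.005, -0.01, -1.0]]
contact_force: [1.6, -1.3, 0.1]
width: 0.998
```

```bash
python3 - <<'E'
from h import *
go((.41,-.275,.14),190)
c,p,d=snap("wrist","w27")
E
```

```text
t 42.7 pos [ 0.4753 -0.2307  0.1484] jawyaw -169.6 w 0.998 F [ 1.6 -1.3  0.1]
 shift mm [31.8 72.3  7.8] rz 0.007 level [-0.0095 -0.0051  0.    ] j6 19.2
```

View pics/w27.png

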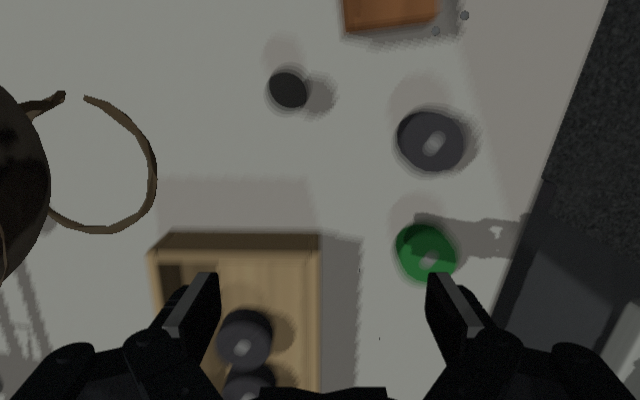

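Call:
{"api": "send_rows", "payload": {
  "motion": [16,36,4,-0.009,-0.005,0,1,16,36,4,0,0,0,1,0,0,0,0,0,0,1,0,0,0,0,0,0,1,0,0,0,0,0,0,1,0,0,0,0,0,0,1,0,0,0,0,0,0,1,0,0,0,0,0,0,1]
}}

```text
time: 43.75
ee_pos: [0.4064, -0.2829, 0.1416]
tcp_rot: [[0.174, -0.985, 0.002], [-0.985, -0.174, -0.004], [0.004, -0.001, -1.0]]
contact_force: [-0.2, -0.1, -0.1]
width: 0.996
```

```bash
python3 - <<'E'
from h import *
go((.41,-.275,.14),190)
c,p,d=snap("wrist","w28")
E
```

```text
t 43.75 pos [ 0.4064 -0.2829  0.1416] jawyaw -170.0 w 0.996 F [-0.2 -0.1 -0.1]
 shift mm [-7.2 -4.9  1.6] rz 0.001 level [-0.0015 -0.0039  0.    ] j6 26.5
```

View pics/w28.png

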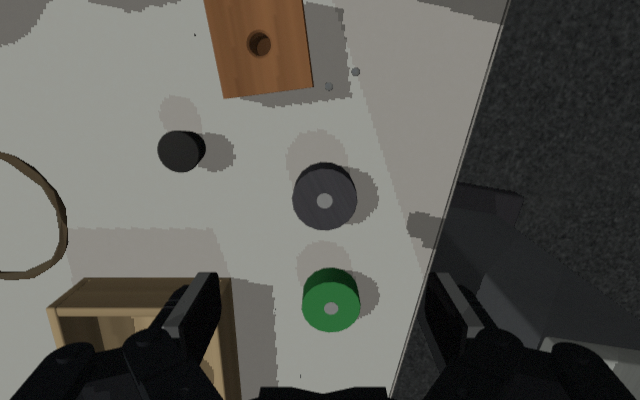

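```bash
python3 - <<'E'
from h import *
c=cams.calibration("wrist"); a=ray(c,325,199.5,.026); print(a, ray(c,180,152,.026))
go((a[0],a[1],.006),190)
E
```

```text
[ 0.40573845 -0.28324538  0.026     ] [ 0.51551739 -0.30045399  0.026     ]
t 43.8 pos [ 0.4064 -0.2829  0.1416] jawyaw -170.0 w 0.995 F [ 0.8 -0.1 -0.3]
 shift mm [ -0.3   0.9 135.6] rz 0.001 level [-0.0015 -0.0039  0.    ] j6 26.5
```

Call:
{"api": "send_rows", "payload": {
  "motion": [0,1,20,-0.001,-0.004,0,1,0,0,25,0,0,0,1,0,0,25,0,0,0,1,0,0,22,0,0,0,1,0,0,18,0,0,0,1,0,0,5,0,0,0,1,0,0,0,0,0,0,1,0,0,0,0,0,0,1]
}}

```text
time: 44.8
ee_pos: [0.4076, -0.2839, 0.0252]
tcp_rot: [[0.175, -0.984, 0.004], [-0.984, -0.175, -0.002], [0.003, -0.004, -1.0]]
contact_force: [0.2, -0.5, 0.8]
width: 1.001
```

```bash
python3 - <<'E'
from h import *
go((.4057,-.2832,.0055),190)
E
```

```text
t 44.8 pos [ 0.4076 -0.2839  0.0252] jawyaw -169.9 w 1.001 F [ 0.2 -0.5  0.8]
 shift mm [-1.1  1.8 19.7] rz 0.002 level [-0.0037 -0.0026  0.    ] j6 26.8
```

Call:
{"api": "send_rows", "payload": {
  "motion": [-1,1.5,10,-0.004,-0.002,0,1,0,0,8,0,0,0,1,0,0,1.5,0,0,0,1,0,0,0,0,0,0,0.7,0,0,0,0,0,0,0.4,0,0,0,0,0,0,0.4,0,0,0,0,0,0,0.4,0,0,0,0,0,0,0.4]
}}

```text
time: 45.8
ee_pos: [0.4063, -0.2836, 0.0058]
tcp_rot: [[0.176, -0.984, 0.001], [-0.984, -0.176, -0.002], [0.002, -0.001, -1.0]]
contact_force: [-1.4, -0.7, 0.2]
width: 0.545
```

```bash
python3 - <<'E'
from h import *
go((.531,-.138,.12),190)
E
```

```text
t 45.8 pos [ 0.4063 -0.2836  0.0058] jawyaw -169.9 w 0.545 F [-1.4 -0.7  0.2]
 shift mm [-121.2 -148.4 -114.2] rz 0.002 level [-0.001  -0.0017  0.    ] j6 26.8
```

Call:
{"api": "send_rows", "payload": {
  "motion": [0,0,-25,0,0,0,0.4,0,0,-60,0,0,0,0.4,-30,-40,-30,0,0,0,0.4,-45,-55,0,0,0,0,0.4,-45,-53,0,0,0,0,0.4,0,0,0,0,0,0,0.4,0,0,0,0,0,0,0.4,0,0,0,0,0,0,0.4]
}}

```text
time: 46.8
ee_pos: [0.5195, -0.1453, 0.1166]
tcp_rot: [[0.17, -0.985, -0.01], [-0.985, -0.17, 0.008], [-0.009, 0.008, -1.0]]
contact_force: [-0.9, 0.1, -4.1]
width: 0.546
```

```bash
python3 - <<'E'
from h import *
go((.5325,-.1375,.065),190)
c,p,d=snap("wrist","w29")
E
```

```text
t 46.8 pos [ 0.5195 -0.1453  0.1166] jawyaw -170.2 w 0.546 F [-0.9  0.1 -4.1]
 shift mm [ -5.  -14.6  51.5] rz -0.004 level [ 0.0081  0.0092 -0.    ] j6 9.3
```

View pics/w29.png

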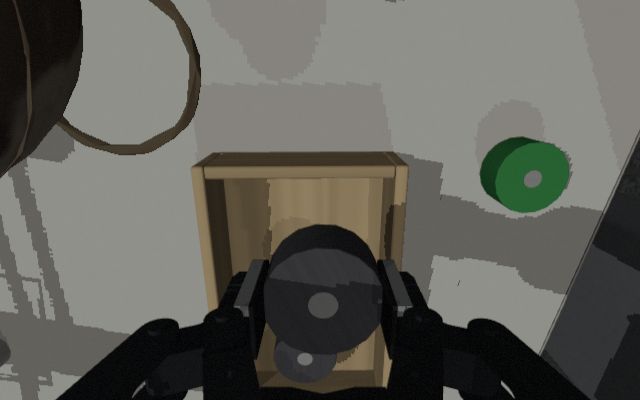

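```bash
python3 - <<'E'
from h import *
c=cams.calibration("wrist")
l,r=ray(c,209,178,.048),ray(c,396,177,.048); m=(l+r)/2; print(l.round(4),r.round(4),m.round(4)); y=np.array([-.174,.985,0]); print("well ctr",m+.093*y, "C max",m+.027*y)
print("B",ray(c,305,358,.032))
E
```

```text
[ 0.5919 -0.1613  0.048 ] [ 0.4807 -0.1808  0.048 ] [ 0.5363 -0.1711  0.048 ]
well ctr [ 0.52013569 -0.07945443  0.048     ] C max [ 0.53161969 -0.14446443  0.048     ]
B [ 0.51258411 -0.02321619  0.032     ]
```

Call:
{"api": "send_rows", "payload": {
  "motion": [-2.5,-7,5,0.008,0.009,0,0.4,-3,-7,10,0,0,0,0.4,0,0,15,0,0,0,0.4,0,0,15,0,0,0,0.4,0,0,6,0,0,0,0.4,0,0,0,0,0,0,0.4,0,0,0,0,0,0,0.4,0,0,0,0,0,0,0.4]
}}

```text
time: 47.85
ee_pos: [0.5316, -0.1385, 0.0611]
tcp_rot: [[0.167, -0.986, -0.001], [-0.986, -0.167, -0.0], [-0.0, 0.001, -1.0]]
contact_force: [-0.8, -0.3, -4.4]
width: 0.546
```

```bash
python3 - <<'E'
from h import *
go((.5315,-.138,.0128),190)
E
```

```text
t 47.85 pos [ 0.5316 -0.1385  0.0611] jawyaw -170.4 w 0.546 F [-0.8 -0.3 -4.4]
 shift mm [-0.5 -0.1 48.3] rz -0.007 level [ 0.0014  0.0001 -0.    ] j6 7.9
```

Call:
{"api": "send_rows", "payload": {
  "motion": [0,0,10,0.001,0,-0.007,0.4,0,0,12,0,0,0,0.4,0,0,12,0,0,0,0.4,0,0,8,0,0,0,0.4,0,0,4,0,0,0,0.4,0,0,2,0,0,0,0.4,0,0,0,0,0,0,0.4,0,0,0,0,0,0,0.4]
}}

```text
time: 48.85
ee_pos: [0.5324, -0.1385, 0.0125]
tcp_rot: [[0.175, -0.985, 0.002], [-0.985, -0.175, -0.001], [0.001, -0.002, -1.0]]
contact_force: [0.4, -1.0, -4.4]
width: 0.544
```

```bash
python3 - <<'E'
from h import *
go((.5315,-.138,.0128),190)
E
```

```text
t 48.85 pos [ 0.5324 -0.1385  0.0125] jawyaw -169.9 w 0.544 F [ 0.4 -1.  -4.4]
 shift mm [-0.6  0.8 -0.3] rz 0.001 level [-0.0018 -0.0009  0.    ] j6 8.3
```

Call:
{"api": "send_rows", "payload": {
  "motion": [0,0,0,0,0,0,0.6,0,0,0,0,0,0,0.7,0,0,0,0,0,0,0.7,0,0,-25,0,0,0,0.7,0,0,-50,0,0,0,0.7,40,10,-50,0,0,0,0.6,55,15,0,0,0,0,0.6,55,15,0,0,0,0,0.6],
  "squeeze": 25
}}

```text
time: 49.85
ee_pos: [0.5224, -0.2938, 0.1435]
tcp_rot: [[0.183, -0.983, 0.008], [-0.983, -0.183, -0.005], [0.006, -0.007, -1.0]]
contact_force: [1.0, 0.9, 0.2]
width: 0.598
```

Call:
{"api": "send_rows", "payload": {
  "motion": [6,4,0,0,0,0,0.6,0,0,0,0,0,0,0.6,0,0,0,0,0,0,0.6,0,0,0,0,0,0,0.6,0,0,0,0,0,0,0.6,0,0,0,0,0,0,0.6,0,0,0,0,0,0,0.6,0,0,0,0,0,0,0.6]
}}

```text
time: 50.85
ee_pos: [0.5197, -0.3006, 0.1437]
tcp_rot: [[0.183, -0.983, 0.009], [-0.983, -0.183, -0.005], [0.006, -0.008, -1.0]]
contact_force: [0.1, -0.1, -0.6]
width: 0.595
```

```bash
python3 - <<'E'
from h import *
go((.5155,-.3005,.006),190)
c,p,d=snap("wrist","w30")
E
```

```text
t 50.85 pos [ 0.5197 -0.3006  0.1437] jawyaw -169.5 w 0.595 F [ 0.1 -0.1 -0.6]
 shift mm [ -1.7   5.3 137.6] rz 0.009 level [-0.0079 -0.0063  0.    ] j6 25.6
```

View pics/w30.png

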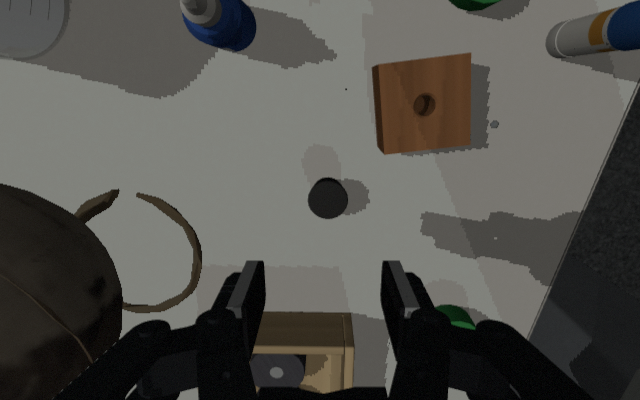

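```bash
python3 - <<'E'
from h import *
c,p,d=snap("wrist"); a=ray(c,326,195,.026); print(a)
go((a[0],a[1],.006),190)
R=np.array(c["R"]);t=np.array(c["t"])
ct,pt,dt=snap("top"); Rt=np.array(ct["R"]);tt=np.array(ct["t"])
v,u=np.mgrid[0:400,0:640]; z=dt
X=np.stack([(u-ct["cx"])/ct["fx"]*z,(v-ct["cy"])/ct["fy"]*z,z],-1).reshape(-1,3); X=(X-tt)@Rt; X=X[z.ravel()>0]
m=(abs(X[:,0]-.68)<.13)&(abs(X[:,1]+.27)<.13)&(X[:,2]>.05)&(X[:,0]>.56)
G=X[m]; 
for lo in (.05,.1,.15,.2,.25):
    g=G[(G[:,2]>lo)&(G[:,2]<lo+.05)]
    if len(g): print(lo,len(g),g.min(0).round(3),g.max(0).round(3), (g[np.linalg.norm(g[:,:2]-a[:2],axis=1).argmin()]).round(3))
cv2.imwrite("pics/t30.png",cv2.resize(pt[90:260,280:480],(800,680))[:600])
E
```

```text
[ 0.51965349 -0.3040825   0.026     ]
t 50.95 pos [ 0.5197 -0.3006  0.1437] jawyaw -169.5 w 0.596 F [-0.4  0.5 -0.1]
 shift mm [  2.5   1.8 137.7] rz 0.009 level [-0.0079 -0.0063  0.    ] j6 25.6
0.05 335 [ 0.596 -0.4    0.051] [ 0.81  -0.142  0.099] [ 0.596 -0.155  0.052]
0.1 111 [ 0.712 -0.4    0.101] [ 0.81  -0.15   0.149] [ 0.716 -0.39   0.116]
0.15 473 [ 0.676 -0.306  0.153] [ 0.775 -0.159  0.2  ] [ 0.676 -0.289  0.183]
0.2 445 [ 0.677 -0.275  0.2  ] [ 0.742 -0.185  0.224] [ 0.677 -0.269  0.201]
```

View pics/t30.png

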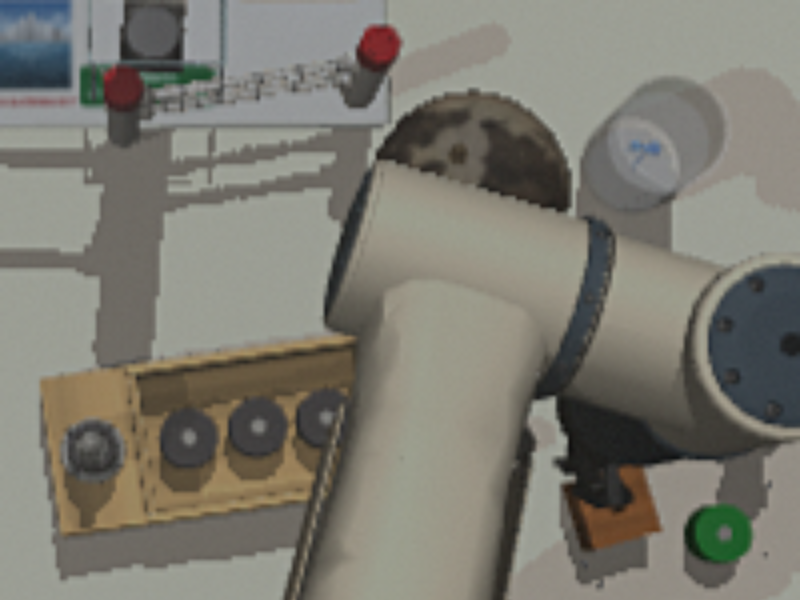

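```bash
python3 - <<'E'
from h import *
ct,pt,dt=snap("top"); Rt=np.array(ct["R"]);tt=np.array(ct["t"])
def P(cu,cv): 
    u,v=280+cu/4,90+cv/4; z=float(dt[int(v),int(u)]); return Rt.T@(np.array([(u-ct["cx"])/ct["fx"]*z,(v-ct["cy"])/ct["fy"]*z,z])-tt)
for q in [(380,180),(350,280),(440,250),(540,250),(600,260),(650,300),(800,330),(440,400)]: print(q,P(*q).round(3))
s,ps,_=snap("side"); cv2.imwrite("pics/s30.png",ps)
print(bot.get_obs()["joint_pos"])
E
```

```text
(380, 180) [ 0.596 -0.099  0.544]
(350, 280) [ 0.545 -0.085  0.541]
(440, 250) [ 0.56  -0.129  0.55 ]
(540, 250) [ 0.562 -0.18   0.549]
(600, 260) [ 0.557 -0.21   0.551]
(650, 300) [ 0.538 -0.235  0.551]
(800, 330) [ 0.521 -0.303  0.57 ]
(440, 400) [ 0.48  -0.124  0.58 ]
[-15.07157198  22.0643667    3.84286153   0.13976226 -71.21028825
  25.55667352]
```

View pics/s30.png

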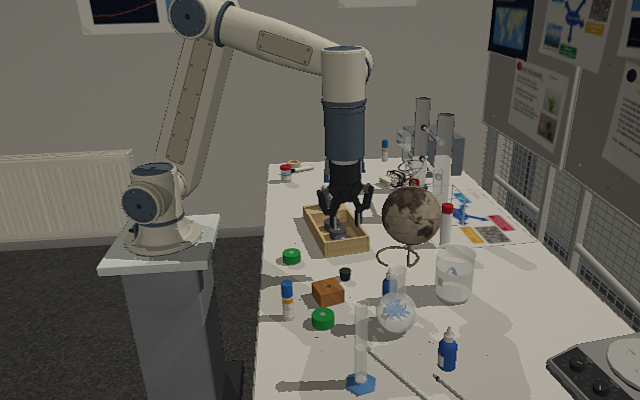

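Call:
{"api": "send_rows", "payload": {
  "motion": [2,2,20,-0.008,-0.006,0,0.6,0,0,25,0,0,0,0.6,0,0,25,0,0,0,0.6,0,0,20,0,0,0,0.6,0,0,10,0,0,0,0.6,0,0,0,0,0,0,0.6,0,0,0,0,0,0,0.6,0,0,0,0,0,0,0.6]
}}

```text
time: 52.1
ee_pos: [0.5166, -0.3036, 0.0366]
tcp_rot: [[0.182, -0.983, -0.004], [-0.983, -0.182, 0.002], [-0.002, 0.003, -1.0]]
contact_force: [0.5, -1.1, 0.1]
width: 0.603
```

```bash
python3 - <<'E'
from h import *
go((.5197,-.304,.006),190)
c,p,d=snap("wrist","w31")
E
```

```text
t 52.1 pos [ 0.5166 -0.3036  0.0366] jawyaw -169.5 w 0.603 F [ 0.5 -1.1  0.1]
 shift mm [ 1.1 -3.  30.6] rz 0.008 level [ 0.0035  0.0024 -0.    ] j6 26.0
```

View pics/w31.png

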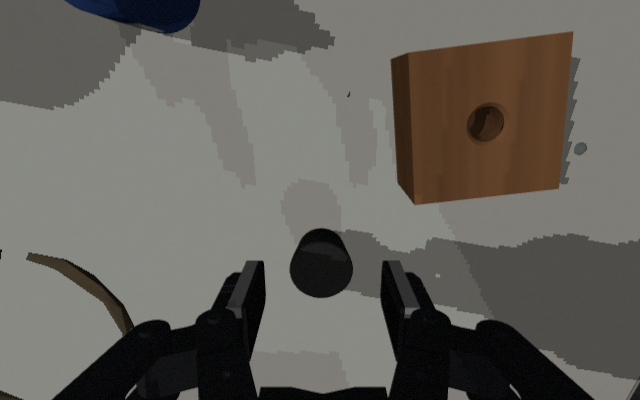

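```bash
python3 - <<'E'
from h import *
c=cams.calibration("wrist"); a=ray(c,321.5,269,.026); print(a); go((a[0],a[1],.006),190)
E
```

```text
[ 0.51783052 -0.30163873  0.026     ]
t 52.15 pos [ 0.5167 -0.3036  0.0367] jawyaw -169.5 w 0.596 F [ 0.1 -0.6  0.2]
 shift mm [-1.7 -1.6 30.7] rz 0.008 level [ 0.0033  0.0022 -0.    ] j6 26.0
```

Call:
{"api": "send_rows", "payload": {
  "motion": [-1.5,-1,10,0.003,0.002,0,0.6,0,0,12,0,0,0,0.6,0,0,7,0,0,0,0.6,0,0,1,0,0,0,0.6,0,0,0,0,0,0,0.2,0,0,0,0,0,0,0.2,0,0,0,0,0,0,0.2,0,0,0,0,0,0,0.2],
  "squeeze": 25
}}

```text
time: 53.15
ee_pos: [0.5179, -0.302, 0.0054]
tcp_rot: [[0.182, -0.983, 0.001], [-0.983, -0.182, -0.0], [0.001, -0.001, -1.0]]
contact_force: [0.4, -0.2, 0.5]
width: 0.327
```

```bash
python3 - <<'E'
from h import *
go((.532,-.138,.10),190)
c,p,d=snap("wrist","w32")
E
```

```text
t 53.15 pos [ 0.5179 -0.302   0.0054] jawyaw -169.5 w 0.327 F [ 0.4 -0.2  0.5]
 shift mm [-158.6  -43.7  -94.6] rz 0.008 level [-0.0013 -0.0007  0.    ] j6 25.8
```

View pics/w32.png

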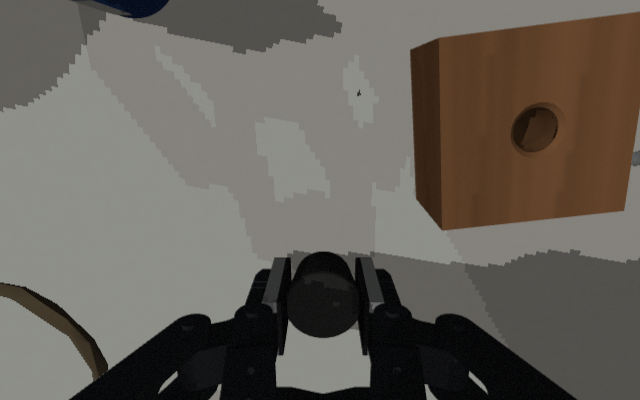

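Gripped. Lift and carry over weight C at about (0.532,-0.138).

Call:
{"api": "send_rows", "payload": {
  "motion": [0,0,-25,0,0,0,0.2,0,0,-50,0,0,0,0.2,-30,-8,-25,0,0,0,0.2,-50,-13,0,0,0,0,0.2,-48,-13,0,0,0,0,0.2,-25,-8,0,0,0,0,0.2,0,0,0,0,0,0,0.2,0,0,0,0,0,0,0.2]
}}

```text
time: 54.2
ee_pos: [0.5322, -0.1399, 0.1094]
tcp_rot: [[0.18, -0.984, 0.004], [-0.984, -0.18, 0.0], [0.0, -0.004, -1.0]]
contact_force: [-0.5, -0.4, -0.1]
width: 0.337
```

```bash
python3 - <<'E'
from h import *
go((.532,-.138,.0385),190)
c,p,d=snap("wrist","w33")
E
```

```text
t 54.2 pos [ 0.5322 -0.1399  0.1094] jawyaw -169.6 w 0.337 F [-0.5 -0.4 -0.1]
 shift mm [-1.9  0.1 70.9] rz 0.007 level [-0.0038 -0.0003  0.    ] j6 8.8
```

View pics/w33.png

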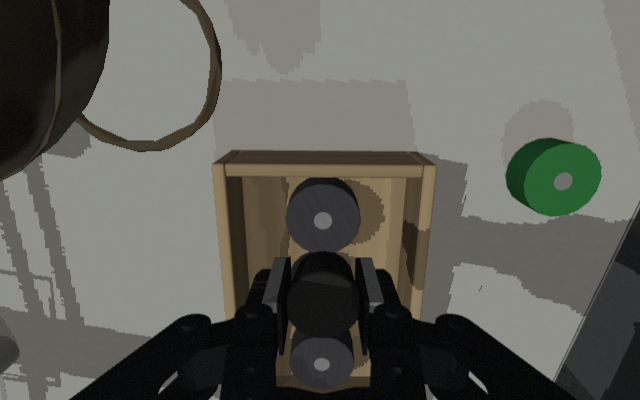

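```bash
python3 - <<'E'
from h import *
c=cams.calibration("wrist")
for X in [(.532,-.138,.032),(.5233,-.081,.032),(.512,-.0215,.032)]: print(proj(c,X))
print(ray(c,322.5,220,.032),ray(c,322,364,.032))
E
```

```text
(np.float64(324.17134969982476), np.float64(219.87033268056567))
(np.float64(321.71709158576925), np.float64(296.14146282431125))
(np.float64(322.37901795272944), np.float64(365.3095172579842))
[ 0.53306162 -0.13771262  0.032     ] [ 0.51250315 -0.02265904  0.032     ]
```

Consistent: C is at (322,220). Lowering now.

Call:
{"api": "send_rows", "payload": {
  "motion": [-2,0,15,-0.004,0,0,0.2,0,0,20,0,0,0,0.2,0,0,18,0,0,0,0.2,0,0,10,0,0,0,0.2,0,0,5,0,0,0,0.2,0,0,0,0,0,0,0.2,0,0,0,0,0,0,0.2,0,0,0,0,0,0,0.2]
}}

```text
time: 55.25
ee_pos: [0.5309, -0.1418, 0.037]
tcp_rot: [[0.174, -0.985, -0.002], [-0.985, -0.174, -0.001], [0.001, 0.002, -1.0]]
contact_force: [-0.3, 0.0, 1.6]
width: 0.334
```

```bash
python3 - <<'E'
from h import *
go((.532,-.138,.0385),190)
E
```

```text
t 55.25 pos [ 0.5309 -0.1418  0.037 ] jawyaw -170.0 w 0.334 F [-0.3  0.   1.6]
 shift mm [-3.5 -1.7 -1.5] rz 0.001 level [ 0.0018 -0.0006  0.    ] j6 8.6
```

Call:
{"api": "send_rows", "payload": {
  "motion": [0,0,0,0,0,0,0.45,0,0,0,0,0,0,0.5,0,0,0,0,0,0,0.5,0,0,-25,0,0,0,0.5,0,0,-50,0,0,0,0.6,-20,-3,-55,0,0,0,0.6,-55,-8,-10,0,0,0,0.6,-60,-9,0,0,0,0,0.6]
}}

```text
time: 56.25
ee_pos: [0.5274, -0.0049, 0.1809]
tcp_rot: [[0.167, -0.986, -0.003], [-0.986, -0.167, 0.0], [-0.001, 0.003, -1.0]]
contact_force: [1.1, 0.6, -0.9]
width: 0.602
```

Call:
{"api": "send_rows", "payload": {
  "motion": [-60,-9,0,0,0,0,0.6,-60,-9,0,0,0,0,0.6,-60,-9,0,0,0,0,0.6,-50,-6,0,0,0,0,0.6,0,0,0,0,0,0,0.6,0,0,0,0,0,0,0.6,0,0,0,0,0,0,0.6,0,0,0,0,0,0,0.6]
}}

```text
time: 57.25
ee_pos: [0.5198, 0.2368, 0.1818]
tcp_rot: [[0.17, -0.985, -0.001], [-0.985, -0.17, 0.001], [-0.001, 0.001, -1.0]]
contact_force: [-0.2, 0.1, -0.2]
width: 0.603
```

```bash
python3 - <<'E'
from h import *
go((.517,.273,.14),190)
c,p,d=snap("wrist","w34")
ct,pt,_=snap("top","t34")
E
```

```text
t 57.25 pos [0.5198 0.2368 0.1818] jawyaw -170.2 w 0.603 F [-0.2  0.1 -0.2]
 shift mm [-36.2  -3.4  41.8] rz -0.004 level [ 0.0005  0.0009 -0.    ] j6 -30.3
```

View pics/w34.png

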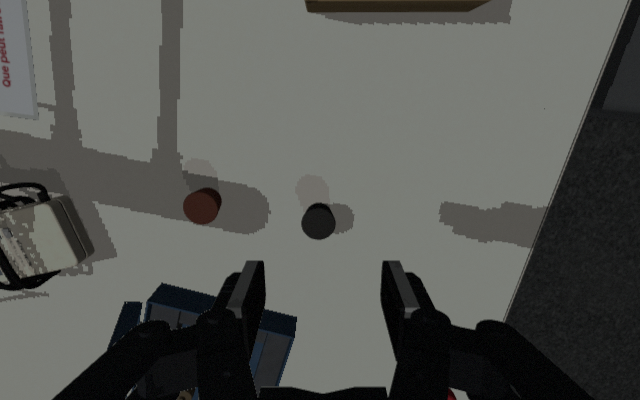

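View pics/t34.png

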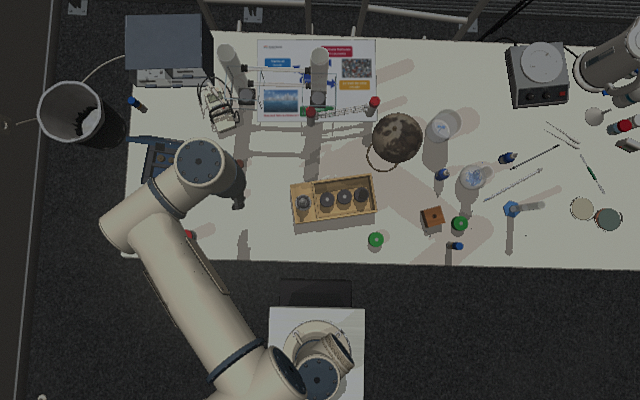

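```bash
python3 - <<'E'
from h import *
c=cams.calibration("wrist"); a=ray(c,318.5,222.5,.026); print(a); go((a[0],a[1],.0055),190); print(ray(c,202,206,.026))
E
```

```text
[0.51840208 0.27197815 0.026     ]
t 57.35 pos [0.5199 0.2369 0.1818] jawyaw -170.2 w 0.599 F [ 0.7 -0.1  0.3]
 shift mm [-34.6  -4.6 176.4] rz -0.003 level [ 0.0004  0.001  -0.    ] j6 -30.3
[0.62185709 0.2739896  0.026     ]
```

Call:
{"api": "send_rows", "payload": {
  "motion": [-17,-2,20,0,0,0,0.6,-17,-2,25,0,0,0,0.6,0,0,30,0,0,0,0.6,0,0,30,0,0,0,0.6,0,0,25,0,0,0,0.6,0,0,8,0,0,0,0.6,0,0,0,0,0,0,0.6,0,0,0,0,0,0,0.6]
}}

```text
time: 58.35
ee_pos: [0.5213, 0.2704, 0.0437]
tcp_rot: [[0.166, -0.986, 0.005], [-0.986, -0.166, 0.004], [-0.003, -0.006, -1.0]]
contact_force: [-0.5, 0.1, 0.3]
width: 0.604
```

```bash
python3 - <<'E'
from h import *
go((.5184,.272,.0055),190)
c,p,d=snap("wrist","w35")
E
```

```text
t 58.35 pos [0.5213 0.2704 0.0437] jawyaw -170.5 w 0.604 F [-0.5  0.1  0.3]
 shift mm [-1.9  2.8 38.2] rz -0.008 level [-0.0061  0.0035  0.    ] j6 -33.2
```

View pics/w35.png

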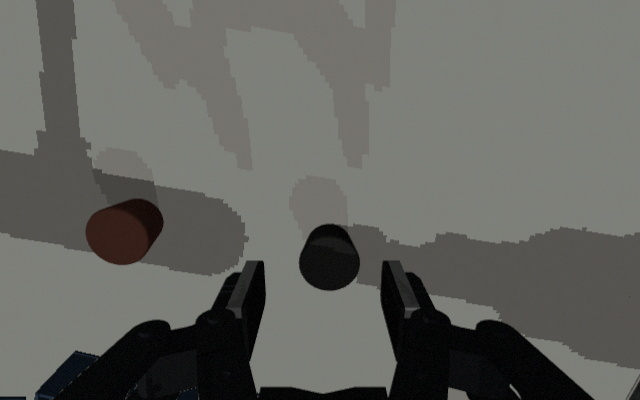

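Call:
{"api": "send_rows", "payload": {
  "motion": [-2,2.5,12,-0.006,0.003,0,0.6,0,0,14,0,0,0,0.6,0,0,9,0,0,0,0.6,0,0,2,0,0,0,0.6,0,0,0,0,0,0,0.2,0,0,0,0,0,0,0.2,0,0,0,0,0,0,0.2,0,0,0,0,0,0,0.2]
}}

```text
time: 59.4
ee_pos: [0.5191, 0.2729, 0.0056]
tcp_rot: [[0.166, -0.986, 0.002], [-0.986, -0.166, 0.002], [-0.002, -0.002, -1.0]]
contact_force: [0.2, -0.1, -0.2]
width: 0.33
```

```bash
python3 - <<'E'
from h import *
go((.522,-.08,.14),190)
c,p,d=snap("wrist","w36")
E
```

```text
t 59.4 pos [0.5191 0.2729 0.0056] jawyaw -170.4 w 0.33 F [ 0.2 -0.1 -0.2]
 shift mm [ 348.3   55.4 -135.1] rz -0.008 level [-0.0021  0.0017  0.    ] j6 -33.4
```

View pics/w36.png

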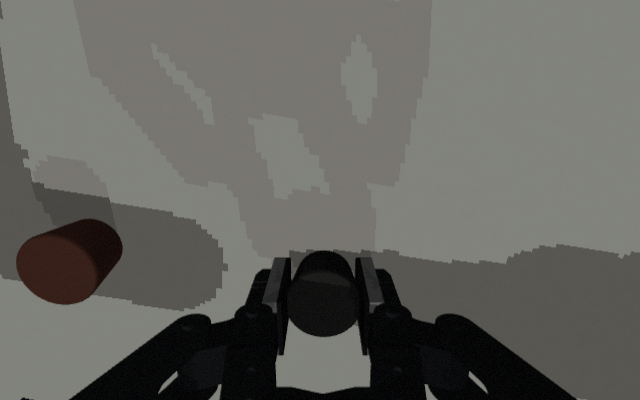

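Call:
{"api": "send_rows", "payload": {
  "motion": [0,0,-25,0,0,0,0.2,0,0,-60,0,0,0,0.2,0,0,-60,0,0,0,0.2,40,6,-15,0,0,0,0.2,60,10,0,0,0,0,0.2,60,10,0,0,0,0,0.2,60,10,0,0,0,0,0.2,60,10,0,0,0,0,0.2]
}}

```text
time: 60.45
ee_pos: [0.5209, -0.0155, 0.1718]
tcp_rot: [[0.173, -0.985, 0.006], [-0.985, -0.173, 0.002], [-0.001, -0.006, -1.0]]
contact_force: [1.0, 0.1, -0.3]
width: 0.335
```

```bash
python3 - <<'E'
from h import *
go((.5233,-.081,.11),190)
E
```

```text
t 60.45 pos [ 0.5209 -0.0155  0.1718] jawyaw -170.0 w 0.335 F [ 1.   0.1 -0.3]
 shift mm [65.   9.3 61.7] rz -0.001 level [-0.0062  0.001   0.    ] j6 -5.5
```

Call:
{"api": "send_rows", "payload": {
  "motion": [30,4,0,-0.006,0.001,0,0.2,30,4,10,0,0,0,0.2,0,0,25,0,0,0,0.2,0,0,25,0,0,0,0.2,0,0,5,0,0,0,0.2,0,0,0,0,0,0,0.2,0,0,0,0,0,0,0.2,0,0,0,0,0,0,0.2]
}}

```text
time: 61.45
ee_pos: [0.5246, -0.0828, 0.1093]
tcp_rot: [[0.167, -0.986, 0.008], [-0.986, -0.167, -0.0], [0.002, -0.007, -1.0]]
contact_force: [1.0, -0.1, -0.2]
width: 0.333
```

```bash
python3 - <<'E'
from h import *
go((.5233,-.081,.038),190)
c,p,d=snap("wrist","w37")
E
```

```text
t 61.45 pos [ 0.5246 -0.0828  0.1093] jawyaw -170.4 w 0.333 F [ 1.  -0.1 -0.2]
 shift mm [-2.1  1.5 71.3] rz -0.007 level [-0.0073 -0.0017  0.    ] j6 1.6
```

View pics/w37.png

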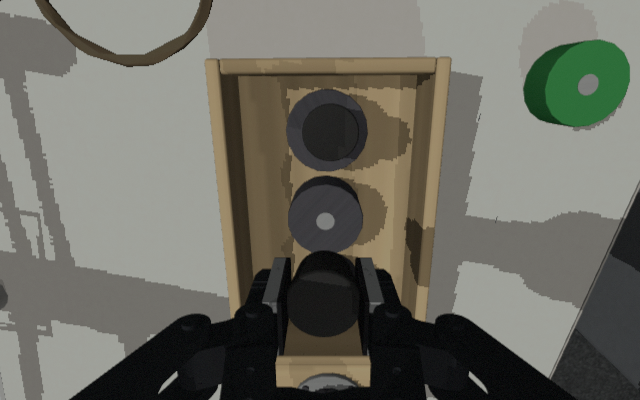

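Call:
{"api": "send_rows", "payload": {
  "motion": [-2,1,15,-0.007,-0.002,0,0.2,0,0,20,0,0,0,0.2,0,0,18,0,0,0,0.2,0,0,10,0,0,0,0.2,0,0,4,0,0,0,0.2,0,0,0,0,0,0,0.2,0,0,0,0,0,0,0.2,0,0,0,0,0,0,0.2]
}}

```text
time: 62.5
ee_pos: [0.5238, -0.0802, 0.0392]
tcp_rot: [[0.167, -0.986, 0.001], [-0.986, -0.167, 0.001], [-0.001, -0.001, -1.0]]
contact_force: [0.5, -0.1, -0.5]
width: 0.338
```

```bash
python3 - <<'E'
from h import *
go((.5233,-.081,.0375),190)
E
```

```text
t 62.5 pos [ 0.5238 -0.0802  0.0392] jawyaw -170.4 w 0.338 F [ 0.5 -0.1 -0.5]
 shift mm [0.7 0.6 1.7] rz -0.006 level [-0.0012  0.0008  0.    ] j6 1.5
```

Call:
{"api": "send_rows", "payload": {
  "motion": [0,0,1.5,0,0,0,0.2,0,0,0,0,0,0,0.45,0,0,0,0,0,0,0.5,0,0,0,0,0,0,0.5,0,0,-25,0,0,0,0.5,0,0,-50,0,0,0,0.6,-20,-9,-55,0,0,0,0.6,-55,-25,-10,0,0,0,0.6]
}}

```text
time: 63.5
ee_pos: [0.5439, -0.002, 0.1816]
tcp_rot: [[0.162, -0.987, -0.001], [-0.987, -0.162, 0.001], [-0.001, 0.001, -1.0]]
contact_force: [1.7, 0.5, -1.1]
width: 0.6
```

Call:
{"api": "send_rows", "payload": {
  "motion": [-55,-25,0,0,0,0,0.6,-55,-25,0,0,0,0,0.6,-55,-25,0,0,0,0,0.6,-40,-18,0,0,0,0,0.6,-10,-5,0,0,0,0,0.6,0,0,0,0,0,0,0.6,0,0,0,0,0,0,0.6,0,0,0,0,0,0,0.6]
}}

```text
time: 64.5
ee_pos: [0.6074, 0.2342, 0.1837]
tcp_rot: [[0.163, -0.987, 0.002], [-0.987, -0.163, 0.002], [-0.001, -0.002, -1.0]]
contact_force: [-0.6, -0.0, -0.2]
width: 0.599
```

```bash
python3 - <<'E'
from h import *
go((.622,.274,.14),190)
c,p,d=snap("wrist","w38")
E
```

```text
t 64.5 pos [0.6074 0.2342 0.1837] jawyaw -170.6 w 0.599 F [-0.6 -0.  -0.2]
 shift mm [-36.9 -20.8  43.8] rz -0.011 level [-0.0024  0.0012  0.    ] j6 -25.4
```

View pics/w38.png

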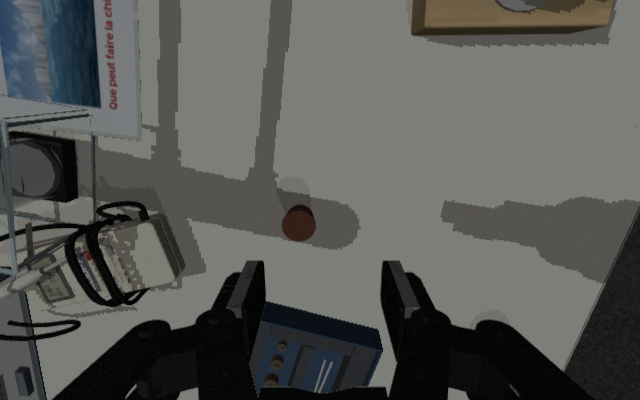

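```bash
python3 - <<'E'
from h import *
c=cams.calibration("wrist"); a=ray(c,298,224,.026); print(a); go((a[0],a[1],.0055),190)
for q in [(185,270),(160,215),(105,275)]: print(ray(c,*q,.0).round(3),ray(c,*q,.05).round(3))
ct,pt,dt=snap("top"); Rt=np.array(ct["R"]);tt=np.array(ct["t"])
v,u=np.mgrid[0:400,0:640]; z=dt
X=np.stack([(u-ct["cx"])/ct["fx"]*z,(v-ct["cy"])/ct["fy"]*z,z],-1).reshape(-1,3); X=(X-tt)@Rt; X=X[z.ravel()>0]
m=(abs(X[:,0]-.62)<.14)&(abs(X[:,1]-.274)<.14)&(X[:,2]>.02)&(X[:,2]<.2)
for lo in np.arange(.02,.2,.03):
    g=X[m&(X[:,2]>lo)&(X[:,2]<lo+.03)]
    if len(g): dd=np.linalg.norm(g[:,:2]-a[:2],axis=1); k=dd.argsort()[:400:60]; print(round(lo,2),len(g),[(g[i].round(3).tolist()) for i in k[:4]])
E
```

```text
[0.62461891 0.27454986 0.026     ]
t 64.55 pos [0.6075 0.2342 0.1838] jawyaw -170.6 w 0.599 F [ 0.2 -1.1 -0.1]
 shift mm [-36.8 -23.  178.4] rz -0.011 level [-0.0026  0.0012  0.    ] j6 -25.4
[0.732 0.354 0.   ] [0.715 0.323 0.05 ]
[0.758 0.298 0.   ] [0.737 0.275 0.05 ]
[0.813 0.373 0.   ] [0.784 0.34  0.05 ]
0.02 285 [[0.637, 0.376, 0.026], [0.607, 0.388, 0.024], [0.586, 0.393, 0.026], [0.589, 0.406, 0.026]]
0.17 4 [[0.581, 0.218, 0.197]]
```

Call:
{"api": "send_rows", "payload": {
  "motion": [-18,-11,20,-0.002,0.001,-0.01,0.6,-18,-11,25,0,0,0,0.6,0,0,30,0,0,0,0.6,0,0,30,0,0,0,0.6,0,0,25,0,0,0,0.6,0,0,8,0,0,0,0.6,0,0,0,0,0,0,0.6,0,0,0,0,0,0,0.6]
}}

```text
time: 65.6
ee_pos: [0.6252, 0.2748, 0.0401]
tcp_rot: [[0.17, -0.985, 0.002], [-0.985, -0.17, 0.001], [-0.0, -0.002, -1.0]]
contact_force: [0.2, 0.2, -0.0]
width: 0.598
```

```bash
python3 - <<'E'
from h import *
go((.6246,.2745,.0055),190)
c,p,d=snap("wrist","w39")
E
```

```text
t 65.6 pos [0.6252 0.2748 0.0401] jawyaw -170.2 w 0.598 F [ 0.2  0.2 -0. ]
 shift mm [ 0.2  0.7 34.6] rz -0.004 level [-0.0022  0.0002  0.    ] j6 -27.1
```

View pics/w39.png

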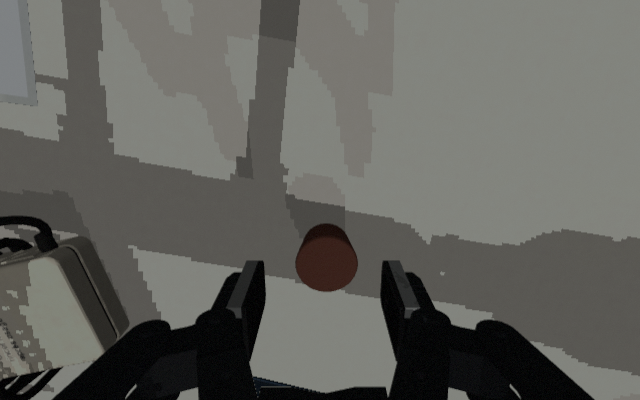

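Call:
{"api": "send_rows", "payload": {
  "motion": [0,1.5,12,-0.002,0,0,0.6,0,0,12,0,0,0,0.6,0,0,8,0,0,0,0.6,0,0,2,0,0,0,0.6,0,0,0,0,0,0,0.2,0,0,0,0,0,0,0.2,0,0,0,0,0,0,0.2,0,0,0,0,0,0,0.2]
}}

```text
time: 66.65
ee_pos: [0.6247, 0.2752, 0.0059]
tcp_rot: [[0.17, -0.985, 0.003], [-0.985, -0.17, 0.002], [-0.002, -0.003, -1.0]]
contact_force: [-0.9, 0.5, 0.1]
width: 0.333
```

```bash
python3 - <<'E'
from h import *
go((.512,-.022,.16),190)
c,p,d=snap("wrist","w40")
E
```

```text
t 66.65 pos [0.6247 0.2752 0.0059] jawyaw -170.2 w 0.333 F [-0.9  0.5  0.1]
 shift mm [ 273.4  161.1 -155.1] rz -0.004 level [-0.0035  0.0016  0.    ] j6 -27.1
```

View pics/w40.png

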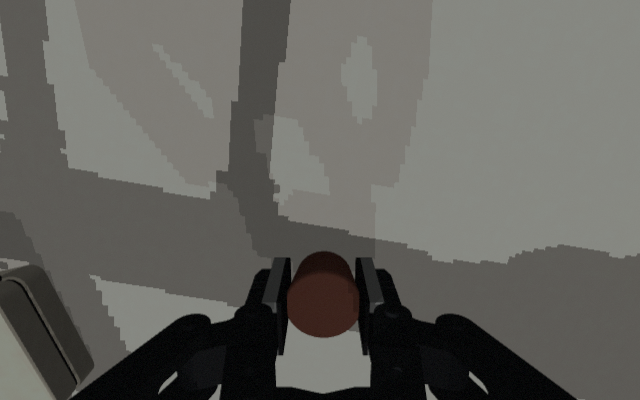

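Call:
{"api": "send_rows", "payload": {
  "motion": [0,0,-25,0,0,0,0.2,0,0,-60,0,0,0,0.2,0,0,-60,0,0,0,0.2,40,22,-18,0,0,0,0.2,55,33,0,0,0,0,0.2,55,33,0,0,0,0,0.2,55,33,0,0,0,0,0.2,40,24,0,0,0,0,0.2]
}}

```text
time: 67.7
ee_pos: [0.5228, 0.0081, 0.1736]
tcp_rot: [[0.175, -0.985, 0.006], [-0.985, -0.175, 0.002], [-0.0, -0.006, -1.0]]
contact_force: [0.7, -0.6, 0.3]
width: 0.336
```

```bash
python3 - <<'E'
from h import *
go((.512,-.022,.11),190)
E
```

```text
t 67.7 pos [0.5228 0.0081 0.1736] jawyaw -169.9 w 0.336 F [ 0.7 -0.6  0.3]
 shift mm [27.8 16.2 63.5] rz 0.001 level [-0.0064  0.0004  0.    ] j6 -8.0
```

Call:
{"api": "send_rows", "payload": {
  "motion": [15,8,0,-0.006,0,0,0.2,11,8,0,0,0,0,0.2,0,0,20,0,0,0,0.2,0,0,25,0,0,0,0.2,0,0,15,0,0,0,0.2,0,0,0,0,0,0,0.2,0,0,0,0,0,0,0.2,0,0,0,0,0,0,0.2]
}}

```text
time: 68.7
ee_pos: [0.5133, -0.0207, 0.1144]
tcp_rot: [[0.175, -0.984, 0.005], [-0.985, -0.175, 0.002], [-0.001, -0.006, -1.0]]
contact_force: [0.1, 0.5, -0.6]
width: 0.338
```

```bash
python3 - <<'E'
from h import *
go((.512,-.022,.0378),190)
c,p,d=snap("wrist","w41")
E
```

```text
t 68.7 pos [ 0.5133 -0.0207  0.1144] jawyaw -169.9 w 0.338 F [ 0.1  0.5 -0.6]
 shift mm [ 1.1  1.9 76.6] rz 0.002 level [-0.0057  0.0006  0.    ] j6 -5.1
```

View pics/w41.png

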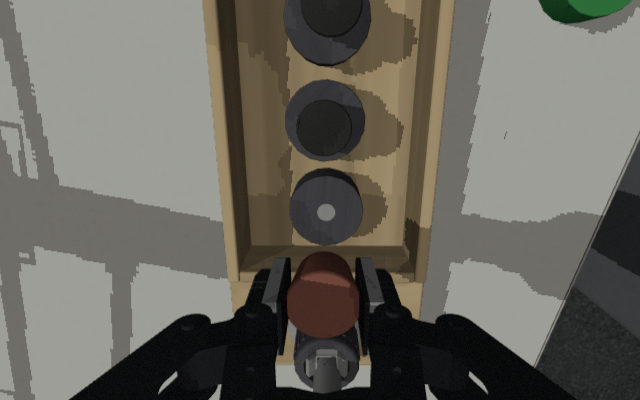

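Call:
{"api": "send_rows", "payload": {
  "motion": [1,1.5,15,-0.006,0,0,0.2,0,0,20,0,0,0,0.2,0,0,20,0,0,0,0.2,0,0,12,0,0,0,0.2,0,0,5,0,0,0,0.2,0,0,0,0,0,0,0.2,0,0,0,0,0,0,0.2,0,0,0,0,0,0,0.2]
}}

```text
time: 69.75
ee_pos: [0.5129, -0.022, 0.0398]
tcp_rot: [[0.175, -0.985, 0.002], [-0.985, -0.175, 0.001], [-0.001, -0.002, -1.0]]
contact_force: [0.3, 0.0, -0.0]
width: 0.333
```

```bash
python3 - <<'E'
from h import *
go((.512,-.022,.0378),190)
E
```

```text
t 69.75 pos [ 0.5129 -0.022   0.0398] jawyaw -169.9 w 0.333 F [ 0.3  0.  -0. ]
 shift mm [-0.1  0.9  2. ] rz 0.001 level [-0.0021  0.0009  0.    ] j6 -4.9
```

Call:
{"api": "send_rows", "payload": {
  "motion": [0,0,1.8,0,0,0,0.2,0,0,0,0,0,0,0.2,0,0,0,0,0,0,0.45,0,0,0,0,0,0,0.5,0,0,0,0,0,0,0.5,0,0,-25,0,0,0,0.5,0,0,-50,0,0,0,0.6,0,0,-55,0,0,0,0.6]
}}

```text
time: 70.75
ee_pos: [0.5098, -0.0225, 0.1673]
tcp_rot: [[0.175, -0.985, -0.008], [-0.985, -0.175, -0.0], [-0.001, 0.008, -1.0]]
contact_force: [2.4, 0.2, 0.5]
width: 0.598
```

Call:
{"api": "send_rows", "payload": {
  "motion": [-20,0,-20,0,0,0,0.6,-20,0,-20,0,0,0,0.6,0,0,-20,0,0,0,0.6,0,0,0,0,0,0,0.6,0,0,0,0,0,0,0.6,0,0,0,0,0,0,0.6,0,0,0,0,0,0,0.6,0,0,0,0,0,0,0.6]
}}

```text
time: 71.75
ee_pos: [0.5037, 0.0176, 0.2316]
tcp_rot: [[0.174, -0.985, -0.003], [-0.985, -0.174, 0.001], [-0.002, 0.002, -1.0]]
contact_force: [0.1, -0.2, -0.4]
width: 0.6
```

```bash
python3 - <<'E'
from h import *
go((.512,-.022,.0378),190)
c,p,d=snap("wrist","w42"); s,ps,_=snap("side","s42")
cv2.imwrite("pics/s42c.png",cv2.resize(ps[160:270,280:400],(600,550),interpolation=cv2.INTER_CUBIC))
E
```

```text
t 71.75 pos [0.5037 0.0176 0.2316] jawyaw -170.0 w 0.6 F [ 0.1 -0.2 -0.4]
 shift mm [ 40.8  -1.8 193.7] rz -0.0 level [ 0.0023  0.0016 -0.    ] j6 -9.7
```

View pics/w42.png

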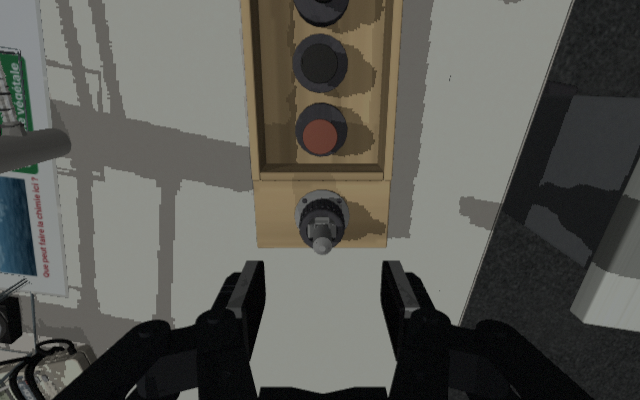

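View pics/s42c.png

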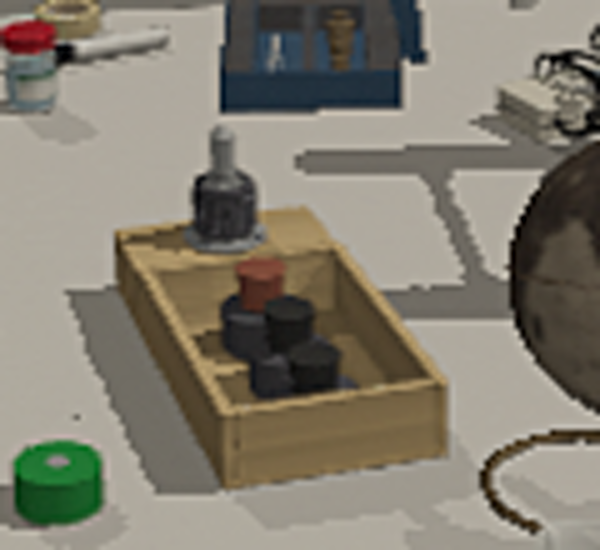

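Call:
{"api": "send_rows", "payload": {
  "motion": [30,0,-10,0.002,0.002,0,0.6,40,0,-10,0,0,0,0.6,30,0,0,0,0,0,0.6,0,0,0,0,0,0,0.6,0,0,0,0,0,0,0.6,0,0,0,0,0,0,0.6,0,0,0,0,0,0,0.6,0,0,0,0,0,0,0.6]
}}

```text
time: 72.85
ee_pos: [0.5215, -0.0812, 0.2519]
tcp_rot: [[0.177, -0.984, -0.0], [-0.984, -0.177, -0.0], [0.0, 0.0, -1.0]]
contact_force: [0.2, -0.1, 0.0]
width: 0.6
```

```bash
python3 - <<'E'
from h import *
go((.512,-.022,.0378),190)
c,p,d=snap("wrist","w43")
cv2.imwrite("pics/c43.png",cv2.resize(p[60:310,220:440],(528,600)))
y=np.array([-.174,.985]);x=np.array([.985,.174]);ctr=np.array([.5205,-.079])
R=np.array(c["R"]);t=np.array(c["t"])
v,u=np.mgrid[0:400,0:640]
X=np.stack([(u-c["cx"])/c["fx"]*d,(v-c["cy"])/c["fy"]*d,d],-1).reshape(-1,3); X=(X-t)@R
q=X[:,:2]-ctr; bx=q@x; by=q@y; ok=(d.ravel()>0)&(abs(bx)<.05)&(abs(by)<.09)
for zl,zh in [(.003,.012),(.026,.038),(.050,.066)]:
    m=(ok&(X[:,2]>zl)&(X[:,2]<zh)).reshape(400,640)
    for b in blobs(m,150): 
        k=int(b[0][1])*640+int(b[0][0]); print(zl,b[0],b[1][4],"box",(bx[k]*1e3).round(1),(by[k]*1e3).round(1),"z",X[k,2].round(4))
E
```

```text
t 72.85 pos [ 0.5215 -0.0812  0.2519] jawyaw -169.8 w 0.6 F [ 0.2 -0.1  0. ]
 shift mm [-60.   -1.3 214.1] rz 0.004 level [ 0.0005 -0.0001  0.    ] j6 2.0
0.003 [325.3, 155.1] 8983 box -1.0 -16.4 z 0.0314
0.026 [320.3, 110.8] 1130 box 4.0 -62.6 z 0.0569
0.026 [321.1, 161.8] 983 box 3.0 -15.4 z 0.0572
0.026 [322.1, 214.3] 897 box 1.9 46.2 z 0.0357
0.05 [324.1, 110.1] 911 box 0.3 -62.5 z 0.0563
0.05 [320.0, 175.3] 774 box 3.9 -1.6 z 0.0567
0.05 [320.5, 232.0] 690 box 3.9 58.0 z 0.0569
```

View pics/c43.png

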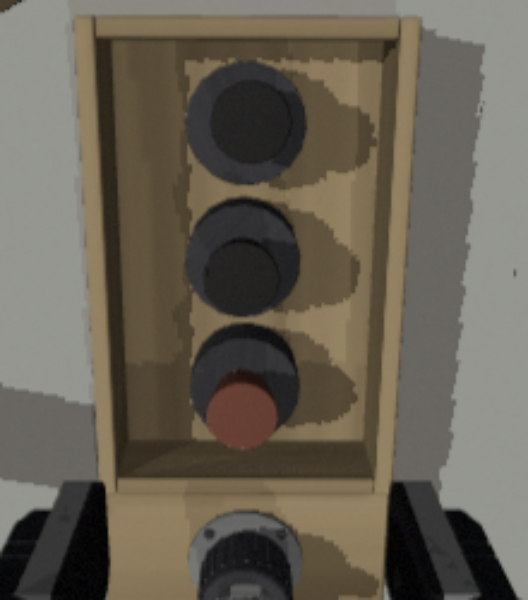

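Call:
{"api": "send_rows", "payload": {
  "motion": [-40,0,-20,0,0,0,0.6,-60,0,-20,0,0,0,0.6,-60,0,0,0,0,0,0.6,-40,0,0,0,0,0,0.6,0,0,0,0,0,0,0.6,0,0,0,0,0,0,0.6,0,0,0,0,0,0,0.6,0,0,0,0,0,0,0.6]
}}

```text
time: 73.9
ee_pos: [0.4851, 0.1203, 0.2928]
tcp_rot: [[0.175, -0.985, -0.001], [-0.985, -0.175, 0.0], [-0.0, 0.001, -1.0]]
contact_force: [-0.2, 0.1, 0.3]
width: 0.602
```

```bash
python3 - <<'E'
from h import *
go((.512,-.022,.0378),190)
for n in ("wrist","top"):
    c,p,d=snap(n,"f_"+n)
    R=np.array(c["R"]);t=np.array(c["t"]); v,u=np.mgrid[0:400,0:640]
    X=np.stack([(u-c["cx"])/c["fx"]*d,(v-c["cy"])/c["fy"]*d,d],-1).reshape(-1,3); X=(X-t)@R
    m=(np.hypot(X[:,0]-.5006,X[:,1]-.0577)<.03)&(X[:,2]<.16)&(d.ravel()>0)
    g=X[m]; h=g[g[:,2]>.1]; nt=g[(g[:,2]>.078)&(g[:,2]<.09)]
    print(n,"max z",np.sort(g[:,2])[-5:].round(4),"head xy",h[:,:2].mean(0).round(4),len(h),"nut top z",np.median(nt[:,2]).round(4),nt[:,:2].mean(0).round(4))
E
```

```text
t 73.9 pos [0.4851 0.1203 0.2928] jawyaw -169.9 w 0.602 F [-0.2  0.1  0.3]
 shift mm [144.9  -1.8 254.9] rz 0.001 level [ 0.0008  0.0004 -0.    ] j6 -21.8
wrist max z [0.1199 0.12   0.1202 0.1204 0.1206] head xy [0.4982 0.0562] 270 nut top z 0.0831 [0.4988 0.0559]
top max z [0.1186 0.119  0.1205 0.1212 0.1228] head xy [0.4967 0.0568] 19 nut top z 0.083 [0.4965 0.0567]
```

View pics/f_wrist.png

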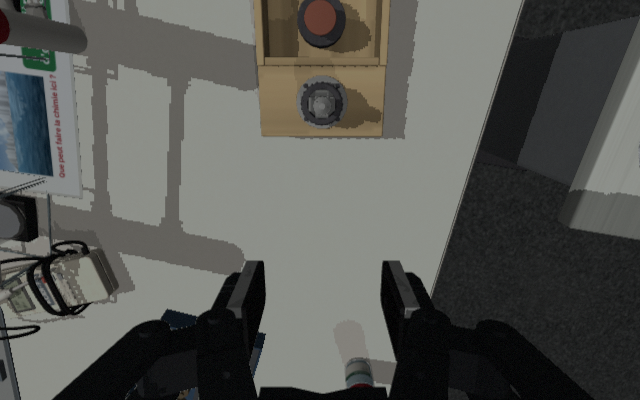

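View pics/f_top.png

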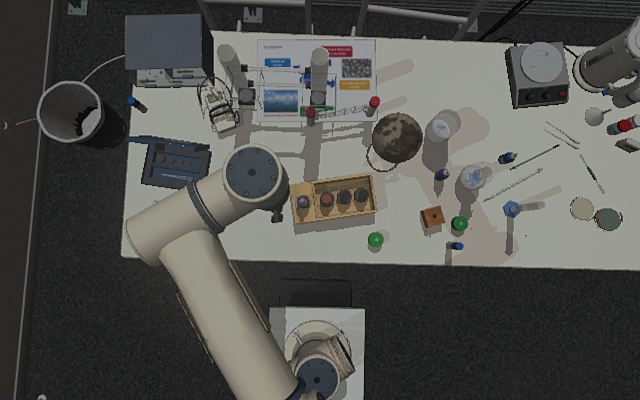

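```bash
python3 -c "
from station import bot
print(bot.finish_job(), bot.get_obs()['time'])"
```

```text
the job is handed in; nothing more can be done
the job is handed in; nothing more can be done
```

I seated the pin in the collet, tightened the nut, laid the three dark iron weights flat in the well and stood one stopper on each. The job was handed in at about 74 s of the 210 s, and no verdict was reported.

**Last checks:**
- **Pin:** its top reads 0.120 m in depth from two cameras, as expected when fully home, and it sits within about 1 mm of the nut's centre.
- **Weights and stoppers:** weight tops are at about 0.031 m and stopper tops at about 0.057 m. That puts the stoppers about 38 mm above the well floor, and each is on its own weight.
- **Jar, glue stick and dropper bottle:** they showed no sign of being moved. I checked this only by eye, and in the last pictures the arm hid part of the jar.

**Less certain:**
- **Nut angle:** I could not measure it directly. The hand turned about 2.8 rad clockwise. A second grip of the nut then turned until the torque reached 1.6 N m against about 0.1 loose, and the jaws look shut on the shank.
- **Reddish-brown stopper:** it had the same size and grip width as the two black ones, and no stopper colour was given, so I packed it as the third. I left the green discs alone.
- **Camera disagreement:** early wrist and top camera readings differed by up to about 12 mm, because those wrist pictures were taken before the arm had settled. Later readings agreed to within a few millimetres.

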